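# Slide a freshly painted furniture leg into its drying stall

### The job

The blue furniture leg standing on the open bench has wet paint and may be touched only on its bare wooden foot. Push it along the bench by the foot, keeping it upright and without lifting it off the bench, until it stands in the empty green stall with its foot right up against the back wall, then move clear. Leave the other leg in the red stall, the jar, the paint tin and the scraper where they are.

Things in the scene. Friction and masses are not known exactly. Their poses are not given: they have to be found in the camera images.
- leg: Furniture leg to move: 230 mm tall, upright, round, 0.2 to 0.42 kg, bench friction 0.5 to 0.7. Lowest 45 mm: bare pale wooden foot, diameter 66 mm; above it blue wet paint, diameter 30 to 42 mm. Origin: centre of its underside, z up the leg; yaw means nothing. Pushed higher than about 40 mm it tips.
- leg_paint: The painted blue upper part of that leg, fixed on top of the foot, 185 mm tall. Origin: on the leg's axis at the lower end of the paint, 45 mm above the leg's underside. Must not be touched by any part of the robot.
- stall: Empty green stall: low three-sided fence fixed on the bench, no floor, walls 25 mm high, 12 mm thick, inside 86 mm wide. Origin: on the bench where the home foot's centre is; x points into the stall (away from the robot, within 0.2 rad), y to its left; open at -x. Inner faces: back wall x = 33.5 mm, sides y = +-43 mm, from x = -20 mm. The home foot sticks out 13 mm in front.
- stall_full: A red stall of the same shape and axes, already holding the other leg. Green and red stall may be on either side.
- spare: The other leg, same size and colours, standing loose in the red stall. Leave it alone. Origin: centre of its underside.
- jar: Amber glass jar with a metal cap, loose, 68 mm in diameter, 85 mm tall. Leave it alone. Origin: centre of its underside.
- tin: Metal paint tin with a blue band, loose, 84 mm in diameter, 103 mm tall. Leave it alone. Origin: centre of its underside.
- scraper: Scraper with an orange handle lying flat, loose, 200 mm long along its x axis. Leave it alone. Origin: at its underside, about the middle of its length.

How it is judged:
At the end, for the whole second after the job is handed in: The leg stands upright (within 0.05 rad) and still on the bench inside the green stall, its foot within 8 mm of the back wall and between the side walls; the robot touches nothing (x of leg in the frame of stall between -0.008 and 0.005 m and y of leg in the frame of stall between -0.014 and 0.014 m and height (world z) of leg below 0.004 m and angle between leg's own z axis and vertical below 0.05 rad and linear speed of leg below 0.01 m/s).
It fails at once if the leg is lifted off the bench (underside more than 12 mm up) (height (world z) of leg above 0.012 m).
It fails at once if the leg is tipped by more than 0.2 rad (angle between leg's own z axis and vertical above 0.2 rad).
It fails at once if the robot touches the wet paint (contact force between any of the fingers, the arm and leg_paint above 0.2 N).
It fails at once if the other leg is moved (15 mm) or tipped (0.2 rad) (distance of spare from where it was at the start of the episode above 0.015 m or angle between spare's own z axis and vertical above 0.2 rad).
It fails at once if the jar, the tin or the scraper is moved by more than 20 mm (distance of any of jar, tin, scraper from where it was at the start of the episode above 0.02 m).
It also fails if it takes over 72 s, if anything falls off the work surface, if the arm or the gripper's body presses on something with over 40 N, if the wrist force passes 120 N, or if a joint passes its speed limit or range.

### The arm

A 7-joint arm with a two-finger parallel gripper is mounted at the origin on the work surface. World frame = base frame: x ahead of the robot, y to its left, z up, the work surface at z = 0. Lengths are in m, angles in rad, forces in N, time in s.
With the tool pointing down it reaches from about 0.35 to 0.9 m from the base axis. Payload 19.9 kg.
Tool frame: the origin (TCP) lies at the very end of the fingers, on their centre line; the grasp point (between the pads) lies 19 mm behind it (env.grasp_offset is the distance from the TCP to the grasp point, in m); z points along the fingers, y is the direction in which the jaws open and shut (so a half turn about z gives the same grasp; the last joint's range is limited). The gripper opens to 85 mm and grips with 20 to 120 N. Pads are 22 mm wide; open, the fingers measure 114 mm over their backs; the gripper's body (76 mm by 85 mm) begins 54 mm behind the grasp point. The pads swing forward as they close: fully open they stand 13 mm farther back than shut.
Start: joints at [1.212, 0.417, -0.01, 1.614, 0.005, 1.111, -0.053], TCP at [0.195, -0.594, 0.231] pointing down, gripper open.
Joint ranges: [-2.81, 2.81], [-0.39, 2.02], [-1.27, 1.25], [0.06, 2.57], [-1.19, 4.33], [0.19, 2], [-2.82, 2.82]. Speed limits (rad/s): [1.89, 1.89, 2.39, 2.39, 3.01, 3.01, 3.01].

### API

Orientations are given as a unit quaternion [x, y, z, w].
In Python, from workcell import env, vision, order gives the robot as it stands. The module is installed in compiled form; this text tells all that it offers.
- The arm moves only by the tool servo_tool, never from a script. Its argument "rows" is a list of rows, each a list of 7 numbers: the opening, from 0 (shut) to 1 (fully open), then the shift along the tool's x, y, z in mm, then the turn, a rotation vector about the tool's x, y, z in degrees. In form: [[jaw, dx, dy, dz, wx, wy, wz], ...]. A call has 1 to 5 rows; each row shifts and turns the pose as measured when the row begins, along the tool's axes as they then stand; what a row does not reach is not made up. A row lasts 1/12 s, in which the tool goes at most 41.7 mm and 7.16 degrees, less where a joint would pass 70% of its speed; a pose out of reach is approached as far as the arm can. A call with a gripper value outside its range is refused whole. The fingers move at their own pace and stop on an object; "squeeze" is the grip in N (left out, the last holds). Time passes only in rows, so rows that do not move let the fingers close. It gives the time, the measured TCP pose, the force and the opening at its end, in the units of the state.
- env.observe(): the state, without advancing time (a new reading comes with each control period).
- vision.camera(name): name is "scene" or "top" or "wrist"; returns (picture, depth): 384x512x3 uint8, blue, green, red; 384x512 float32, m along the optical axis (not along the pixel's ray), 0 where there is no reading.
- vision.calibration(name): a dict with "K" (3x3 intrinsics, pixels), "R" (3x3) and "t" (3): a world point X has camera coordinates R X + t. Camera axes: x right, y down, z forward; pixel columns grow to the right and rows downward; lengths in m; the calibration is good to about 2 mm. The wrist camera is an equidistant fisheye: a pixel r from the principal point sees the ray r / f radians off the axis. A picture is of the moment at which its call begins: read the wrist's pose just before it. calibration takes no time and is no camera call; for the wrist camera it gives the pose at the moment of the call.
- order.hand_in(): hands the job in, once; it reports no verdict.
The state is a dict: "clock": time; "joint_pos": joint angles; "joint_vel": joint speeds; "joint_efforts": joint torques, N m; "ee_pos": TCP position; "tcp_rot": TCP orientation; "contact_force": force on the tool from outside, world axes, zero at the start; "wrist_torque": the same for the moment, N m; "width": opening from 0.0 (shut) to 1.0 (fully open).
Only numpy, scipy, OpenCV 4.12 (cv2) and the standard library are available. Lean on these libraries where they do the work, as an engineer would, in place of code of your own. Each camera call takes 0.05 s, during which the arm holds its last target.

## Working session

There is one attempt and no reset: what is moved stays moved. The work goes in short steps, Python scripts to look and compute and a tool call to move; the robot and the scene stay as the last step left them, time stands still between calls to the robot, and variables do not carry over. Pictures are saved under pics/ and viewed, and the job is handed in when it is done.

Besides the shell and the picture viewer there is one more tool, called as a command line: name --pt "numbers of a row" for each row, then --argument value for the rest. servo_tool: Moves the arm, as the interface text tells. Its arguments: {"type":"object","properties":{"rows":{"type":"array"},"squeeze":{"type":"number"}},"required":["rows"]}

```bash
mkdir -p pics; python3 - <<'E'
from workcell import env, vision
import cv2, numpy as np
s=env.observe(); print({k:np.round(v,3) for k,v in s.items()})
for n in ("scene","top"):
    p,d=vision.camera(n); cv2.imwrite(f"pics/{n}0.png",p); np.save(f"{n}0.npy",d)
    c=vision.calibration(n); print(n,c)
E
```

```text
{'clock': np.float64(0.0), 'joint_pos': array([ 1.212,  0.418, -0.01 ,  1.614,  0.005,  1.111, -0.053]), 'joint_vel': array([ 0.001,  0.   , -0.002, -0.001,  0.   , -0.001,  0.   ]), 'joint_efforts': array([ 1.0000e-03, -8.6445e+01,  6.8000e-01, -4.3489e+01,  1.9000e-02,
        7.0000e-03,  0.0000e+00]), 'ee_pos': array([ 0.195, -0.593,  0.231]), 'tcp_rot': array([ 0.987,  0.158, -0.   , -0.001]), 'contact_force': array([0.153, 0.177, 0.36 ]), 'wrist_torque': array([-0.004,  0.037, -0.008]), 'width': np.float64(1.0)}
scene {'K': array([[354.90265701,   0.        , 254.56236441],
       [  0.        , 354.90265701, 186.60598307],
       [  0.        ,   0.        ,   1.        ]]), 'R': array([[-0.87523153,  0.48368168,  0.00466937],
       [ 0.39823383,  0.72602411, -0.5606236 ],
       [-0.27455344, -0.48881595, -0.82805759]]), 't': array([ 0.54701025, -0.22551957,  1.00713549])}
top {'K': array([[384.9035793 ,   0.        , 260.59301171],
       [  0.        , 384.9035793 , 190.06855523],
       [  0.        ,   0.        ,   1.        ]]), 'R': array([[-0.01763004, -0.99978626, -0.0107993 ],
       [-0.99013047,  0.01895968, -0.13886027],
       [ 0.13903534,  0.0082446 , -0.9902531 ]]), 't': array([0.01942895, 0.63523733, 1.00757486])}
```

View pics/scene0.png

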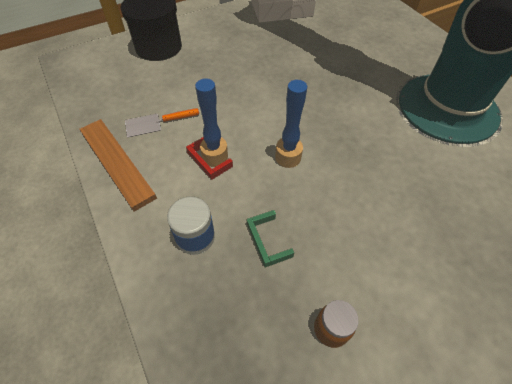

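View pics/top0.png

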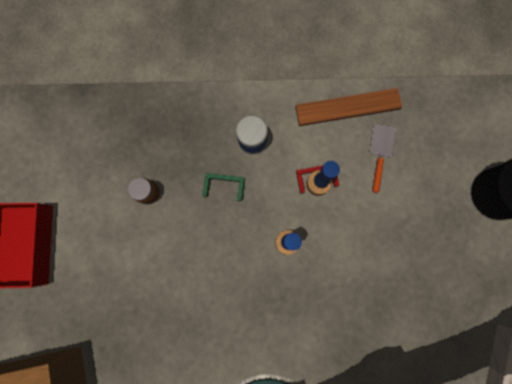

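The scene view shows the free leg with its foot at about (289,155), the red stall with the spare at (212,155), and the green stall at (270,240). In the top view the free foot is at (288,242), the green stall at (224,187) and the red one at (318,180). The jar is at (143,190), and the tin at (252,133) is behind and to the right of the green stall.

```bash
cat > h.py <<'E'
from workcell import env, vision
import cv2, numpy as np
from scipy.optimize import least_squares
def cloud(n,p,d):
    c=vision.calibration(n);K,R,t=c["K"],c["R"],c["t"]
    v,u=np.mgrid[:384,:512]
    X=np.stack([(u-K[0,2])/K[0,0]*d,(v-K[1,2])/K[1,1]*d,d],-1)
    W=(X-t)@R
    W[d<=0]=np.nan
    return W
def masks(p):
    h=cv2.cvtColor(p,cv2.COLOR_BGR2HSV).astype(int);H,S,V=h[...,0],h[...,1],h[...,2]
    return dict(green=(H>55)&(H<90)&(S>90)&(V>50),blue=(H>100)&(H<125)&(S>120),tan=(H>8)&(H<22)&(S>80)&(V>90),red=(H<5)&(S>170))
def circ(P,r=None):
    f=lambda q:np.hypot(P[:,0]-q[0],P[:,1]-q[1])-(r if r else q[2])
    q0=[*P[:,:2].mean(0)]+([] if r else [.03])
    return least_squares(f,q0,loss="soft_l1",f_scale=.002).x
E
python3 - <<'E'
from h import *
for n in("top","scene"):
    p=cv2.imread(f"pics/{n}0.png");W=cloud(n,p,np.load(f"{n}0.npy"));M=masks(p)
    in_=(W[...,0]>.3)&(W[...,0]<.9)&(abs(W[...,1])<.45)
    for k,m in M.items():
        m=(m&in_).astype(np.uint8); N,L,st,_=cv2.connectedComponentsWithStats(m)
        for i in range(1,N):
            if st[i,4]<25: continue
            P=W[L==i]; print(n,k,st[i],np.round(np.nanpercentile(P,[1,50,99],axis=0),3).tolist())
            if k=="green":
                T=P[P[:,2]>.018]; print(" rect",cv2.minAreaRect((T[:,:2]*1000).astype(np.float32)))
    # generic objects over bench
    m=(in_&(W[...,2]>.012)).astype(np.uint8);N,L,st,_=cv2.connectedComponentsWithStats(m)
    for i in range(1,N):
        if st[i,4]>60: P=W[L==i];print(n,"obj",st[i],np.round(np.nanpercentile(P,[1,50,99],axis=0),3).tolist())
E
```

```text
top green [203 174  41  26 250] [[0.616, 0.058, 0.018], [0.669, 0.11, 0.025], [0.687, 0.166, 0.029]]
 rect ((650.5159912109375, 112.25469207763672), (106.40084075927734, 61.84538269042969), 81.74380493164062)
top blue [241 145  17   7  28] [[0.745, 0.016, 0.042], [0.747, 0.037, 0.061], [0.756, 0.058, 0.07]]
top blue [315 162  24  24 304] [[0.635, -0.17, 0.098], [0.65, -0.148, 0.229], [0.67, -0.134, 0.233]]
top blue [283 233  18  17 239] [[0.479, -0.079, 0.104], [0.495, -0.061, 0.23], [0.511, -0.042, 0.233]]
top tan [ 295   98  108   26 1685] [[0.834, -0.396, 0.006], [0.874, -0.222, 0.02], [0.899, -0.101, 0.025]]
top tan [372 157  12  36 238] [[0.628, -0.344, -0.003], [0.673, -0.324, 0.017], [0.73, -0.306, 0.023]]
top tan [307 170  25  25 256] [[0.622, -0.185, -0.001], [0.643, -0.141, 0.045], [0.691, -0.122, 0.087]]
top tan [275 230  22  25 219] [[0.462, -0.081, -0.001], [0.489, -0.046, 0.045], [0.527, -0.029, 0.096]]
top red [297 166  24  27 149] [[0.632, -0.16, 0.022], [0.687, -0.107, 0.025], [0.701, -0.095, 0.029]]
top red [334 178   5   8  27] [[0.648, -0.207, 0.022], [0.657, -0.2
[... 1845 characters left out ...]
-0.201, 0.014], [0.665, -0.139, 0.08], [0.709, -0.094, 0.232]]
scene obj [ 275   79   32   87 1614] [[0.469, -0.083, 0.014], [0.505, -0.049, 0.121], [0.527, -0.03, 0.232]]
scene obj [161 108  38  13 216] [[0.631, -0.337, 0.012], [0.679, -0.32, 0.018], [0.727, -0.307, 0.023]]
scene obj [  91  119   65   91 2028] [[0.833, -0.394, 0.015], [0.873, -0.205, 0.021], [0.899, -0.099, 0.024]]
scene obj [ 167  196   47   57 2038] [[0.751, -0.007, 0.015], [0.793, 0.049, 0.103], [0.83, 0.072, 0.106]]
scene obj [247 210  47  56 694] [[0.615, 0.059, 0.013], [0.67, 0.117, 0.025], [0.691, 0.171, 0.028]]
scene obj [ 315  300   43   47 1549] [[0.615, 0.299, 0.016], [0.652, 0.332, 0.085], [0.675, 0.361, 0.088]]
```

```bash
cat >> h.py <<'E'
from scipy.spatial.transform import Rotation as Ro, Slerp
def target(h,tilt,flip=False):
    h,t=np.radians([h,tilt]);c,s=np.cos,np.sin
    z=np.array([c(h)*s(t),s(h)*s(t),-c(t)]);x=np.array([c(h)*c(t),s(h)*c(t),s(t)])
    if flip:x=-x
    return Ro.from_matrix(np.stack([x,np.cross(z,x),z],1))
def plan(pos,h,tilt,jaw,flip=False,mm=38,deg=6.8):
    s=env.observe();p0=np.array(s["ee_pos"]);R0=Ro.from_quat(s["tcp_rot"]);R1=target(h,tilt,flip);pos=np.array(pos)
    ang=np.degrees((R0.inv()*R1).magnitude());dist=1000*np.linalg.norm(pos-p0)
    n=max(1,int(np.ceil(max(ang/deg,dist/mm))))
    print("t",round(float(s["clock"]),2),"p",p0.round(4),"q",np.round(s["joint_pos"],2),"F",np.round(s["contact_force"],1),"ang",ang.round(1),"dist",dist.round(1),"n",n)
    sl=Slerp([0,1],Ro.concatenate([R0,R1]));out=[]
    for i in range(n):
        A,B=sl(i/n),sl((i+1)/n)
        d=A.inv().apply((pos-p0)/n)*1000;w=np.degrees((A.inv()*B).as_rotvec())
        out.append([jaw]+[float(round(v)) for v in d]+[float(round(v,1)) for v in w])
    for i in range(0,n,5):print(out[i:i+5])
E
python3 -c "
from h import *
plan([.475,-.175,.16],80,30,.35)"
```

```text
t 0.1 p [ 0.1952 -0.5934  0.2307] q [ 1.21  0.42 -0.01  1.61  0.    1.11 -0.05] F [-1.2 -0.3  0.4] ang 68.0 dist 508.3 n 14
[[0.35, 28.0, -22.0, 5.0, 1.2, 1.9, -4.3], [0.35, 30.0, -20.0, 6.0, 1.2, 1.9, -4.3], [0.35, 31.0, -17.0, 8.0, 1.2, 1.9, -4.3], [0.35, 32.0, -15.0, 9.0, 1.2, 1.9, -4.3], [0.35, 32.0, -12.0, 11.0, 1.2, 1.9, -4.3]]
[[0.35, 33.0, -10.0, 12.0, 1.2, 1.9, -4.3], [0.35, 33.0, -7.0, 13.0, 1.2, 1.9, -4.3], [0.35, 33.0, -4.0, 14.0, 1.2, 1.9, -4.3], [0.35, 33.0, -1.0, 16.0, 1.2, 1.9, -4.3], [0.35, 32.0, 1.0, 17.0, 1.2, 1.9, -4.3]]
[[0.35, 31.0, 4.0, 18.0, 1.2, 1.9, -4.3], [0.35, 30.0, 7.0, 19.0, 1.2, 1.9, -4.3], [0.35, 29.0, 10.0, 19.0, 1.2, 1.9, -4.3], [0.35, 28.0, 12.0, 20.0, 1.2, 1.9, -4.3]]
```

servo_tool --pt "0.35 28 -22 5 1.2 1.9 -4.3" --pt "0.35 30 -20 6 1.2 1.9 -4.3" --pt "0.35 31 -17 8 1.2 1.9 -4.3" --pt "0.35 32 -15 9 1.2 1.9 -4.3" --pt "0.35 32 -12 11 1.2 1.9 -4.3"

```text
clock: 0.52
ee_pos: [0.2937, -0.4427, 0.2042]
tcp_rot: [0.935, 0.34, 0.074, -0.066]
contact_force: [0.7, -0.0, 1.2]
width: 0.351
```

```bash
python3 -c "
from h import *
plan([.475,-.175,.16],80,30,.35)"
```

```text
t 0.52 p [ 0.2937 -0.4427  0.2042] q [ 1.18  0.35 -0.18  1.8  -0.13  1.1   0.19] F [ 0.7 -0.   1.2] ang 43.5 dist 326.4 n 9
[[0.35, 33.0, -9.0, 12.0, 1.1, 1.9, -4.3], [0.35, 33.0, -6.0, 13.0, 1.1, 1.9, -4.3], [0.35, 33.0, -4.0, 14.0, 1.1, 1.9, -4.3], [0.35, 33.0, -1.0, 15.0, 1.1, 1.9, -4.3], [0.35, 32.0, 2.0, 17.0, 1.1, 1.9, -4.3]]
[[0.35, 31.0, 5.0, 18.0, 1.1, 1.9, -4.3], [0.35, 30.0, 7.0, 18.0, 1.1, 1.9, -4.3], [0.35, 29.0, 10.0, 19.0, 1.1, 1.9, -4.3], [0.35, 28.0, 12.0, 20.0, 1.1, 1.9, -4.3]]
```

servo_tool --pt "0.35 33 -9 12 1.1 1.9 -4.3" --pt "0.35 33 -6 13 1.1 1.9 -4.3" --pt "0.35 33 -4 14 1.1 1.9 -4.3" --pt "0.35 33 -1 15 1.1 1.9 -4.3" --pt "0.35 32 2 17 1.1 1.9 -4.3"

```text
clock: 0.93
ee_pos: [0.3961, -0.2857, 0.1795]
tcp_rot: [0.836, 0.512, 0.149, -0.127]
contact_force: [0.8, -1.0, -0.3]
width: 0.353
```

```bash
python3 -c "
from h import *
plan([.475,-.175,.10],80,30,.35)"
```

```text
t 0.93 p [ 0.3961 -0.2857  0.1795] q [ 1.09  0.37 -0.37  1.9  -0.26  1.07  0.4 ] F [ 0.8 -1.  -0.3] ang 18.2 dist 157.5 n 5
[[0.35, 19.0, 5.0, 25.0, 0.8, 1.4, -3.2], [0.35, 18.0, 7.0, 25.0, 0.8, 1.4, -3.2], [0.35, 17.0, 8.0, 25.0, 0.8, 1.4, -3.2], [0.35, 16.0, 9.0, 26.0, 0.8, 1.4, -3.2], [0.35, 15.0, 11.0, 26.0, 0.8, 1.4, -3.2]]
```

servo_tool --pt "0.35 19 5 25 0.8 1.4 -3.2" --pt "0.35 18 7 25 0.8 1.4 -3.2" --pt "0.35 17 8 25 0.8 1.4 -3.2" --pt "0.35 16 9 26 0.8 1.4 -3.2" --pt "0.35 15 11 26 0.8 1.4 -3.2"

```text
clock: 1.35
ee_pos: [0.4791, -0.1668, 0.099]
tcp_rot: [0.736, 0.626, 0.2, -0.165]
contact_force: [0.3, -1.2, -0.4]
width: 0.349
```

```bash
python3 -c "
from h import *
plan([.4773,-.163,.03],80,30,.35)
plan([.4773,-.163,.03],80,30,.35)
p,d=vision.camera('scene');cv2.imwrite('pics/s1.png',p)
p,d=vision.camera('wrist');cv2.imwrite('pics/w1.png',p)"
```

```text
t 1.35 p [ 0.4791 -0.1668  0.099 ] q [ 0.96  0.57 -0.51  1.91 -0.29  0.92  0.54] F [ 0.3 -1.2 -0.4] ang 0.8 dist 69.2 n 2
[[0.35, -16.0, -1.0, 31.0, 0.0, -0.1, 0.4], [0.35, -16.0, -1.0, 31.0, 0.0, -0.1, 0.4]]
t 1.35 p [ 0.4791 -0.1668  0.099 ] q [ 0.96  0.57 -0.51  1.91 -0.29  0.92  0.54] F [ 0.3 -1.2 -0.4] ang 0.8 dist 69.2 n 2
[[0.35, -16.0, -1.0, 31.0, 0.0, -0.1, 0.4], [0.35, -16.0, -1.0, 31.0, 0.0, -0.1, 0.4]]
```

View pics/s1.png

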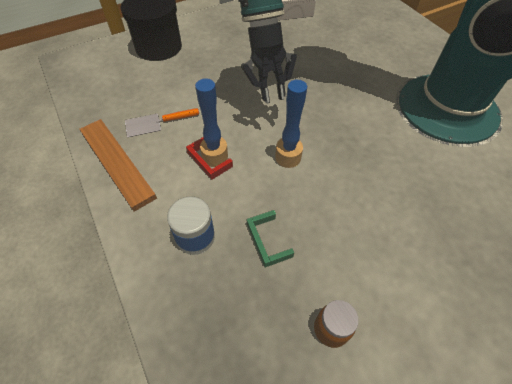

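View pics/w1.png

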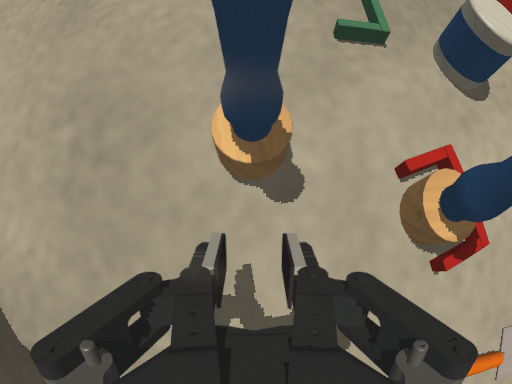

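The wrist view shows the fingers at columns 215 and 292, straddling the line to the foot at (252,140). The scene view shows the gripper behind the leg and clear of it. I'll check the clearance between the camera mount and the paint, then lower.

```bash
python3 -c "
from h import *
c=vision.calibration('wrist');C=-c['R'].T@c['t'];s=env.observe()
print(C, Ro.from_quat(s['tcp_rot']).inv().apply(C-s['ee_pos']))
plan([.4773,-.163,.012],80,30,.35)"
```

```text
[ 0.47707161 -0.17235646  0.25925361] [ 7.37825975e-02 -5.42906321e-05 -1.43933211e-01]
t 1.45 p [ 0.4794 -0.1636  0.0978] q [ 0.96  0.58 -0.51  1.91 -0.29  0.92  0.54] F [-0.2  0.7  0.8] ang 1.0 dist 85.8 n 3
[[0.35, -14.0, -1.0, 25.0, -0.1, -0.1, 0.3], [0.35, -14.0, -1.0, 25.0, -0.1, -0.1, 0.3], [0.35, -14.0, -1.0, 25.0, -0.1, -0.1, 0.3]]
```

```bash
python3 -c "
from h import *
plan([.477,-.163,.013],80,40,.35,mm=25)"
```

```text
t 1.45 p [ 0.4794 -0.1636  0.0978] q [ 0.96  0.58 -0.51  1.91 -0.29  0.92  0.54] F [-0.2  0.7  0.8] ang 9.7 dist 84.8 n 4
[[0.35, -11.0, -1.0, 18.0, -0.1, 2.4, 0.2], [0.35, -11.0, -1.0, 18.0, -0.1, 2.4, 0.2], [0.35, -12.0, -1.0, 17.0, -0.1, 2.4, 0.2], [0.35, -13.0, -1.0, 17.0, -0.1, 2.4, 0.2]]
```

servo_tool --pt "0.35 -11 -1 18 -0.1 -2.4 0.2"

```text
clock: 1.53
ee_pos: [0.4796, -0.165, 0.0775]
tcp_rot: [0.74, 0.628, 0.186, -0.154]
contact_force: [1.1, -1.9, -0.5]
width: 0.347
```

I typed the wrong sign for the tilt in that row (−2.4 where it should have been +2.4). No harm at this height, so I'll replan from here.

```bash
python3 -c "
from h import *
plan([.477,-.163,.013],80,40,.35,mm=25)"
```

```text
t 1.53 p [ 0.4796 -0.165   0.0775] q [ 0.93  0.59 -0.49  1.92 -0.26  0.86  0.52] F [ 1.1 -1.9 -0.5] ang 12.1 dist 64.6 n 3
[[0.35, -10.0, -1.0, 19.0, -0.0, 4.0, 0.2], [0.35, -11.0, -1.0, 19.0, -0.0, 4.0, 0.2], [0.35, -12.0, -1.0, 18.0, -0.0, 4.0, 0.2]]
```

servo_tool --pt "0.35 -10 -1 19 0 4.0 0.2" --pt "0.35 -11 -1 19 0 4.0 0.2" --pt "0.35 -12 -1 18 0 4.0 0.2" --pt "0.35 0 0 0 0 0 0"

```text
clock: 1.87
ee_pos: [0.4771, -0.1602, 0.0083]
tcp_rot: [0.717, 0.606, 0.263, -0.222]
contact_force: [-2.1, 0.1, 0.3]
width: 0.349
```

```bash
python3 -c "
from h import *
plan([.488,-.101,.013],80,40,.35,mm=10)
p,d=vision.camera('wrist');cv2.imwrite('pics/w2.png',p)"
```

```text
t 1.87 p [ 0.4771 -0.1602  0.0083] q [ 1.03  0.83 -0.53  1.87 -0.33  0.86  0.69] F [-2.1  0.1  0.3] ang 0.4 dist 60.4 n 7
[[0.35, 7.0, 0.0, 5.0, -0.0, -0.0, 0.0], [0.35, 7.0, 0.0, 5.0, -0.0, -0.0, 0.0], [0.35, 7.0, 0.0, 5.0, -0.0, -0.0, 0.0], [0.35, 7.0, 0.0, 5.0, -0.0, -0.0, 0.0], [0.35, 7.0, 0.0, 5.0, -0.0, -0.0, 0.0]]
[[0.35, 7.0, 0.0, 5.0, -0.0, -0.0, 0.0], [0.35, 7.0, 0.0, 5.0, -0.0, -0.0, 0.0]]
```

View pics/w2.png

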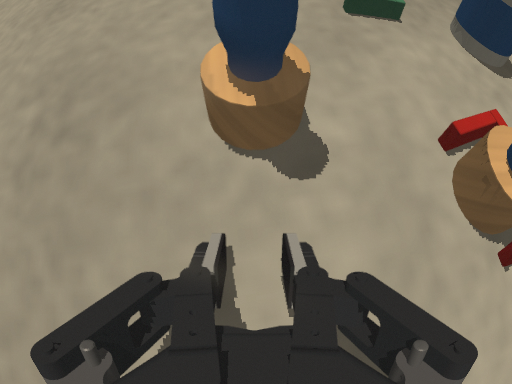

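The foot (column 256) is still centred on the fingers (253), and nothing is touching. Now I'll approach and make contact.

servo_tool --pt "0.35 8.5 0 5 0 0 0" --pt "0.35 8.5 0 5 0 0 0" --pt "0.35 7 0 5.5 0 0 0" --pt "0.35 7 0 5.5 0 0 0" --pt "0.35 7 0 5.5 0 0 0"

```text
clock: 2.33
ee_pos: [0.4891, -0.1114, 0.0213]
tcp_rot: [0.718, 0.61, 0.26, -0.214]
contact_force: [0.1, -0.1, -0.5]
width: 0.349
```

```bash
python3 -c "
from h import *
plan([.515,.05,.013],80,40,.35,mm=9)
p,d=vision.camera('wrist');cv2.imwrite('pics/w3.png',p)"
```

```text
t 2.33 p [ 0.4891 -0.1114  0.0213] q [ 0.98  0.78 -0.57  1.93 -0.37  0.79  0.64] F [ 0.1 -0.1 -0.5] ang 1.0 dist 163.7 n 19
[[0.35, 6.0, 0.0, 6.0, 0.0, 0.0, 0.0], [0.35, 6.0, 0.0, 6.0, 0.0, 0.0, 0.0], [0.35, 6.0, 0.0, 6.0, 0.0, 0.0, 0.0], [0.35, 6.0, 0.0, 6.0, 0.0, 0.0, 0.0], [0.35, 6.0, 0.0, 6.0, 0.0, 0.0, 0.0]]
[[0.35, 6.0, 0.0, 6.0, 0.0, 0.0, 0.0], [0.35, 6.0, 0.0, 6.0, 0.0, 0.0, 0.0], [0.35, 6.0, 0.0, 6.0, 0.0, 0.0, 0.0], [0.35, 6.0, 0.0, 6.0, 0.0, 0.0, 0.0], [0.35, 6.0, 0.0, 6.0, 0.0, 0.0, 0.0]]
[[0.35, 6.0, 0.0, 6.0, 0.0, 0.0, 0.0], [0.35, 6.0, 0.0, 6.0, 0.0, 0.0, 0.0], [0.35, 6.0, 0.0, 6.0, 0.0, 0.0, 0.0], [0.35, 6.0, 0.0, 6.0, 0.0, 0.0, 0.0], [0.35, 6.0, 0.0, 6.0, 0.0, 0.0, 0.0]]
[[0.35, 6.0, 0.0, 6.0, 0.0, 0.0, 0.0], [0.35, 6.0, 0.0, 6.0, 0.0, 0.0, 0.0], [0.35, 6.0, 0.0, 6.0, 0.0, 0.0, 0.0], [0.35, 6.0, 0.0, 6.0, 0.0, 0.0, 0.0]]
```

View pics/w3.png

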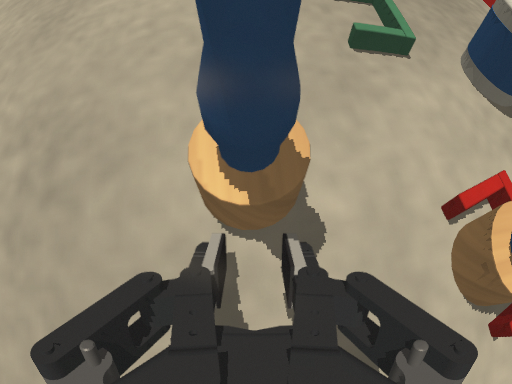

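The foot (column 249) is just ahead of the fingers and centred. The tool has risen to 21 mm, so I'll descend slightly while closing the gap.

servo_tool --pt "0.35 4 0 7 0 0 0" --pt "0.35 4 0 7 0 0 0" --pt "0.35 5.5 0 6.5 0 0 0" --pt "0.35 6 0 6 0 0 0" --pt "0.35 6 0 6 0 0 0"

```text
clock: 2.8
ee_pos: [0.4977, -0.0687, 0.0129]
tcp_rot: [0.718, 0.611, 0.26, -0.211]
contact_force: [-2.0, -6.7, 8.1]
width: 0.351
```

```bash
python3 -c "
from h import *
plan([.52,.06,.013],80,40,.35,mm=9)
p,d=vision.camera('scene');cv2.imwrite('pics/s4.png',p)
p,d=vision.camera('wrist');cv2.imwrite('pics/w4.png',p)" | head -2
```

```text
t 2.8 p [ 0.4977 -0.0687  0.0129] q [ 0.92  0.79 -0.59  1.97 -0.39  0.71  0.61] F [-2.  -6.7  8.1] ang 1.3 dist 130.7 n 15
[[0.35, 7.0, 0.0, 5.0, 0.0, 0.1, 0.1], [0.35, 7.0, 0.0, 5.0, 0.0, 0.1, 0.1], [0.35, 7.0, 0.0, 6.0, 0.0, 0.1, 0.1], [0.35, 7.0, 0.0, 6.0, 0.0, 0.1, 0.1], [0.35, 7.0, 0.0, 6.0, 0.0, 0.1, 0.1]]
```

View pics/w4.png

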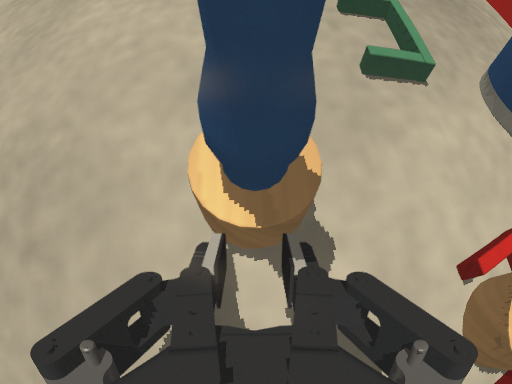

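View pics/s4.png

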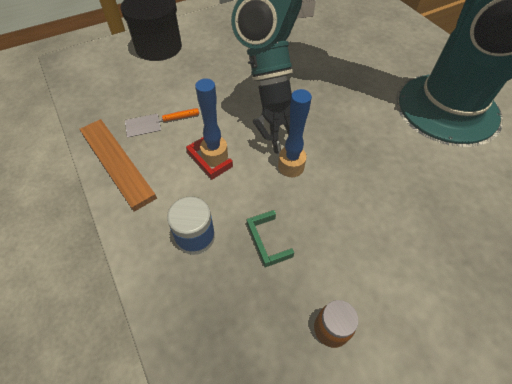

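The foot (column 257) is seated in the finger cradle and has started to slide, and the leg looks upright. I'll keep pushing level.

servo_tool --pt "0.35 6.5 0 5.5 0 0 0" --pt "0.35 6.5 0 5.5 0 0 0" --pt "0.35 6.5 0 5.5 0 0 0" --pt "0.35 6.5 0 5.5 0 0 0"

```text
clock: 3.23
ee_pos: [0.5039, -0.0361, 0.0113]
tcp_rot: [0.719, 0.61, 0.259, -0.21]
contact_force: [-1.8, -6.2, 5.9]
width: 0.352
```

```bash
cat >> h.py <<'E'
def leg(name="scene",save=None):
    p,d=vision.camera(name);W=cloud(name,p,d);M=masks(p)
    if save:cv2.imwrite(save,p)
    near=lambda c:(abs(W[...,0]-c[0])<.06)&(abs(W[...,1]-c[1])<.06)
    top=M["blue"]&(W[...,2]>.222)
    N,L,st,_=cv2.connectedComponentsWithStats(top.astype(np.uint8))
    for i in range(1,N):
        if st[i,4]<60:continue
        P=W[L==i];c=(np.percentile(P,2,axis=0)+np.percentile(P,98,axis=0))/2
        F=W[M["tan"]&near(c)&(W[...,2]>.006)&(W[...,2]<.04)]
        f=circ(F,.033) if len(F)>20 else None
        T=W[M["tan"]&near(c)&(W[...,2]>.006)&(W[...,2]<.05)]
        g=(np.percentile(T,1,axis=0)+np.percentile(T,99,axis=0))/2 if len(T)>20 else None
        print("leg top",c.round(4),"foot circ",None if f is None else f.round(4),"foot mid",None if g is None else g.round(4))
E
python3 -c "
from h import *
plan([.52,.06,.013],80,40,.35,mm=9)
leg()
leg('top','pics/t5.png')"
```

```text
t 3.23 p [ 0.5039 -0.0361  0.0113] q [ 0.88  0.79 -0.61  2.   -0.41  0.65  0.58] F [-1.8 -6.2  5.9] ang 1.3 dist 97.5 n 11
[[0.35, 7.0, 0.0, 5.0, 0.0, 0.1, 0.1], [0.35, 7.0, 0.0, 5.0, 0.0, 0.1, 0.1], [0.35, 7.0, 0.0, 5.0, 0.0, 0.1, 0.1], [0.35, 7.0, 0.0, 5.0, 0.0, 0.1, 0.1], [0.35, 7.0, 0.0, 5.0, 0.0, 0.1, 0.1]]
[[0.35, 7.0, 0.0, 6.0, 0.0, 0.1, 0.1], [0.35, 7.0, 0.0, 6.0, 0.0, 0.1, 0.1], [0.35, 7.0, 0.0, 6.0, 0.0, 0.1, 0.1], [0.35, 7.0, 0.0, 6.0, 0.0, 0.1, 0.1], [0.35, 7.0, 0.0, 6.0, 0.0, 0.1, 0.1]]
[[0.35, 7.0, 0.0, 6.0, 0.0, 0.1, 0.1]]
leg top [ 0.6561 -0.1511  0.2305] foot circ [ 0.656  -0.1543] foot mid [ 0.6572 -0.1518  0.0278]
leg top [0.5113 0.0008 0.2277] foot circ [ 0.5096 -0.0017] foot mid [0.5117 0.0023 0.0275]
leg top [ 0.6535 -0.1521  0.2293] foot circ [ 0.657  -0.1533] foot mid [ 0.6565 -0.153   0.0303]
leg top [5.091e-01 4.000e-04 2.303e-01] foot circ None foot mid [0.5082 0.0023 0.0452]
```

View pics/t5.png

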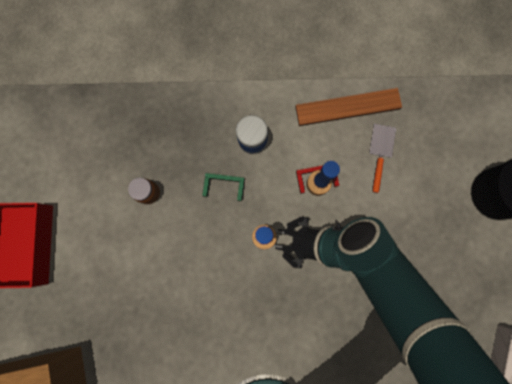

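The leg is now at about (0.510, 0.000), upright and tracking well, and the spare hasn't moved. Continuing.

servo_tool --pt "0.35 7 0 5.3 0 0 0" --pt "0.35 7 0 5.3 0 0 0" --pt "0.35 7 0 5.3 0 0 0" --pt "0.35 7 0 5.3 0 0 0" --pt "0.35 7 0 5.3 0 0 0"

```text
clock: 3.75
ee_pos: [0.511, 0.0084, 0.0117]
tcp_rot: [0.72, 0.609, 0.259, -0.21]
contact_force: [-0.8, -0.9, -1.3]
width: 0.35
```

servo_tool --pt "0.35 7 0 5.5 0 0 0" --pt "0.35 7 0 5.5 0 0 0" --pt "0.35 7 0 5.5 0 0 0" --pt "0.35 7 0 5.5 0 0 0" --pt "0.35 6 0 5 0 0 0"

```text
clock: 4.17
ee_pos: [0.5187, 0.0567, 0.0122]
tcp_rot: [0.719, 0.609, 0.259, -0.211]
contact_force: [-0.8, -2.0, -1.7]
width: 0.351
```

```bash
python3 -c "
from h import *
plan([.52,.094,.013],80,40,.35,mm=9)
leg('scene','pics/s6.png')"
```

```text
t 4.17 p [0.5187 0.0567 0.0122] q [ 0.75  0.79 -0.66  2.04 -0.47  0.52  0.49] F [-0.8 -2.  -1.7] ang 1.3 dist 37.3 n 5
[[0.35, 6.0, -1.0, 5.0, 0.1, 0.2, 0.1], [0.35, 6.0, -1.0, 5.0, 0.1, 0.2, 0.1], [0.35, 6.0, -1.0, 5.0, 0.1, 0.2, 0.1], [0.35, 6.0, -1.0, 5.0, 0.1, 0.2, 0.1], [0.35, 6.0, -1.0, 5.0, 0.1, 0.2, 0.1]]
leg top [ 0.6567 -0.1517  0.2308] foot circ [ 0.6559 -0.1544] foot mid [ 0.6572 -0.1496  0.0281]
leg top [0.5266 0.0966 0.2302] foot circ [0.5245 0.0917] foot mid [0.5271 0.0952 0.0275]
```

servo_tool --pt "0.35 7 0 5.5 0 0 0" --pt "0.35 7 0 5.5 0 0 0" --pt "0.35 6 0 5 0 0 0" --pt "0.35 4 0 3.3 0 0 0" --pt "0.35 0 0 0 0 0 0"

```text
clock: 4.63
ee_pos: [0.5244, 0.0916, 0.0125]
tcp_rot: [0.719, 0.61, 0.259, -0.211]
contact_force: [0.4, -2.1, -1.1]
width: 0.351
```

```bash
python3 -c "
from h import *
plan([.51,.03,.02],80,40,.35,mm=20)
leg('scene','pics/s7.png');leg('top')"
```

```text
t 4.63 p [0.5244 0.0916 0.0125] q [ 0.69  0.79 -0.68  2.04 -0.5   0.47  0.46] F [ 0.4 -2.1 -1.1] ang 1.3 dist 63.7 n 4
[[0.35, -11.0, -1.0, -11.0, 0.1, 0.2, 0.2], [0.35, -11.0, -1.0, -11.0, 0.1, 0.2, 0.2], [0.35, -11.0, -1.0, -11.0, 0.1, 0.2, 0.2], [0.35, -11.0, -1.0, -12.0, 0.1, 0.2, 0.2]]
leg top [ 0.6567 -0.1512  0.2305] foot circ [ 0.6559 -0.1542] foot mid [ 0.6573 -0.1568  0.028 ]
leg top [0.5322 0.129  0.2288] foot circ [0.5303 0.1265] foot mid [0.533  0.1292 0.0275]
leg top [ 0.6531 -0.1522  0.2291] foot circ [ 0.6564 -0.1522] foot mid [ 0.6563 -0.1475  0.0296]
leg top [0.53   0.1258 0.23  ] foot circ None foot mid [0.5291 0.1233 0.0358]
```

View pics/s7.png

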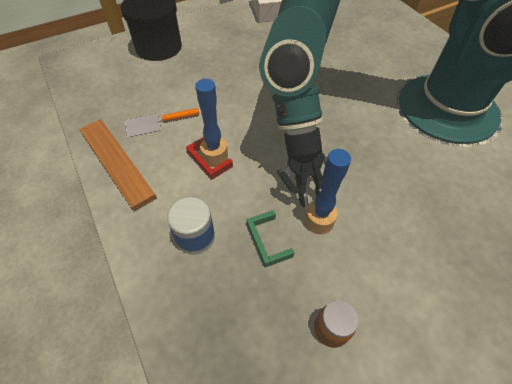

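The leg stands upright at about (0.531, 0.128), within ~3 mm of the stall axis. The scene view shows the stall opening facing it. I'll back off, then swing round to push along the stall axis.

servo_tool --pt "0.35 -8 0 -11 0 0 0" --pt "0.35 -11 0 -13 0 0 0" --pt "0.35 -11 0 -14 0 0 0" --pt "0.35 -11 0 -18 0 0 0" --pt "0.35 -11 0 -20 0 0 0"

```text
clock: 5.15
ee_pos: [0.5067, 0.0012, 0.0395]
tcp_rot: [0.717, 0.611, 0.258, -0.214]
contact_force: [0.6, -0.4, -0.6]
width: 0.35
```

```bash
python3 -c "
from h import *
plan([.42,.06,.10],20,35,.35,mm=30)
plan([.42,.06,.10],200,-35,.35,mm=30)
"
```

```text
t 5.15 p [0.5067 0.0012 0.0395] q [ 0.84  0.73 -0.64  2.02 -0.45  0.65  0.53] F [ 0.6 -0.4 -0.6] ang 60.8 dist 121.0 n 9
[[0.35, 8.0, -11.0, -2.0, -4.0, -0.4, 5.4], [0.35, 7.0, -11.0, -3.0, -4.0, -0.4, 5.4], [0.35, 6.0, -11.0, -4.0, -4.0, -0.4, 5.4], [0.35, 5.0, -12.0, -5.0, -4.0, -0.4, 5.4], [0.35, 4.0, -12.0, -6.0, -4.0, -0.4, 5.4]]
[[0.35, 3.0, -12.0, -6.0, -4.0, -0.4, 5.4], [0.35, 1.0, -11.0, -7.0, -4.0, -0.4, 5.4], [0.35, 0.0, -11.0, -8.0, -4.0, -0.4, 5.4], [0.35, -1.0, -10.0, -9.0, -4.0, -0.4, 5.4]]
t 5.15 p [0.5067 0.0012 0.0395] q [ 0.84  0.73 -0.64  2.02 -0.45  0.65  0.53] F [ 0.6 -0.4 -0.6] ang 132.2 dist 121.0 n 20
[[0.35, 4.0, -5.0, -1.0, 0.2, -2.2, -6.2], [0.35, 4.0, -4.0, -1.0, 0.2, -2.2, -6.2], [0.35, 4.0, -4.0, -1.0, 0.2, -2.2, -6.2], [0.35, 5.0, -3.0, -1.0, 0.2, -2.2, -6.2], [0.35, 5.0, -3.0, -2.0, 0.2, -2.2, -6.2]]
[[0.35, 5.0, -2.0, -2.0, 0.2, -2.2, -6.2], [0.35, 5.0, -2.0, -2.0, 0.2, -2.2, -6.2], [0.35, 6.0, -1.0, -2.0, 0.2, -2.2, -6.2], [0.35, 6.0, 0.0, -2.0, 0.2, -2.2, -6.2], [0.35, 5.0, 0.0, -3.0, 0.2, -2.2, -6.2]]
[[0.35, 5.0, 1.0, -3.0, 0.2, -2.2, -6.2], [0.35, 5.0, 1.0, -3.0, 0.2, -2.2, -6.2], [0.35, 5.0, 2.0, -3.0, 0.2, -2.2, -6.2], [0.35, 4.0, 2.0, -3.0, 0.2, -2.2, -6.2], [0.35, 4.0, 3.0, -4.0, 0.2, -2.2, -6.2]]
[[0.35, 4.0, 3.0, -4.0, 0.2, -2.2, -6.2], [0.35, 3.0, 3.0, -4.0, 0.2, -2.2, -6.2], [0.35, 3.0, 4.0, -4.0, 0.2, -2.2, -6.2], [0.35, 2.0, 4.0, -4.0, 0.2, -2.2, -6.2], [0.35, 1.0, 4.0, -4.0, 0.2, -2.2, -6.2]]
```

servo_tool --pt "0.35 8 -11 -2 -4 -0.4 5.4" --pt "0.35 7 -11 -3 -4 -0.4 5.4" --pt "0.35 6 -11 -4 -4 -0.4 5.4" --pt "0.35 5 -12 -5 -4 -0.4 5.4" --pt "0.35 4 -12 -6 -4 -0.4 5.4"

```text
clock: 5.57
ee_pos: [0.4643, 0.0196, 0.0718]
tcp_rot: [0.864, 0.39, 0.291, -0.133]
contact_force: [1.3, 0.4, 0.6]
width: 0.35
```

```bash
python3 -c "
from h import *
plan([.43,.08,.12],5,35,.35,mm=30)
"
```

```text
t 5.57 p [0.4643 0.0196 0.0718] q [ 1.02  0.54 -0.86  2.36 -0.99  0.22  0.52] F [1.3 0.4 0.6] ang 43.7 dist 84.6 n 7
[[0.35, 7.0, -9.0, -3.0, -3.7, -0.3, 5.0], [0.35, 6.0, -10.0, -4.0, -3.7, -0.3, 5.0], [0.35, 5.0, -10.0, -5.0, -3.7, -0.3, 5.0], [0.35, 4.0, -10.0, -5.0, -3.7, -0.3, 5.0], [0.35, 3.0, -10.0, -6.0, -3.7, -0.3, 5.0]]
[[0.35, 2.0, -10.0, -7.0, -3.7, -0.3, 5.0], [0.35, 1.0, -9.0, -7.0, -3.7, -0.3, 5.0]]
```

Swinging fully round to the stall axis runs joint 6 into its lower limit (0.22 rad, limit 0.19) this close to the base. Instead I'll approach at a heading of about 45° with a wide fork that cages the foot. That carries it sideways to the mouth, where there's more radius to finish straighter.

```bash
python3 -c "
from h import *
s=env.observe();X=Ro.from_quat(s['tcp_rot']).as_matrix();print('heading',np.degrees(np.arctan2(X[1,2],X[0,2])),'tilt',np.degrees(np.arccos(-X[2,2])), 'y roll',X[2,1])
plan([.475,.072,.035],45,40,.72,mm=15)
"
```

```text
heading 48.91773816312982 tilt 37.28428145482181 y roll -0.0038130110715317023
t 5.57 p [0.4643 0.0196 0.0718] q [ 1.02  0.54 -0.86  2.36 -0.99  0.22  0.52] F [1.3 0.4 0.6] ang 4.5 dist 65.0 n 5
[[0.72, 3.0, -5.0, 11.0, -0.5, 0.5, 0.5], [0.72, 3.0, -5.0, 11.0, -0.5, 0.5, 0.5], [0.72, 3.0, -6.0, 11.0, -0.5, 0.5, 0.5], [0.72, 2.0, -6.0, 11.0, -0.5, 0.5, 0.5], [0.72, 2.0, -6.0, 11.0, -0.5, 0.5, 0.5]]
```

servo_tool --pt "0.72 3 -5 11 -0.5 0.5 0.5" --pt "0.72 3 -5 11 -0.5 0.5 0.5" --pt "0.72 3 -6 11 -0.5 0.5 0.5" --pt "0.72 2 -6 11 -0.5 0.5 0.5" --pt "0.72 2 -6 11 -0.5 0.5 0.5"

```text
clock: 5.98
ee_pos: [0.4792, 0.043, 0.0684]
tcp_rot: [0.868, 0.372, 0.296, -0.144]
contact_force: [0.8, -0.4, -0.3]
width: 0.719
```

```bash
python3 -c "
from h import *
plan([.491,.088,.010],45,40,.72,mm=10)
p,d=vision.camera('wrist');cv2.imwrite('pics/w8.png',p)
leg('top')"
```

```text
t 5.98 p [0.4792 0.043  0.0684] q [ 0.94  0.57 -0.85  2.35 -1.19  0.19  0.64] F [ 0.8 -0.4 -0.3] ang 3.1 dist 74.7 n 8
[[0.72, -1.0, -3.0, 9.0, -0.3, 0.2, 0.1], [0.72, -1.0, -3.0, 9.0, -0.3, 0.2, 0.1], [0.72, -1.0, -3.0, 9.0, -0.3, 0.2, 0.1], [0.72, -1.0, -3.0, 9.0, -0.3, 0.2, 0.1], [0.72, -1.0, -3.0, 9.0, -0.3, 0.2, 0.1]]
[[0.72, -1.0, -3.0, 9.0, -0.3, 0.2, 0.1], [0.72, -1.0, -3.0, 9.0, -0.3, 0.2, 0.1], [0.72, -1.0, -3.0, 9.0, -0.3, 0.2, 0.1]]
leg top [ 0.6533 -0.1524  0.2285] foot circ [ 0.6567 -0.1527] foot mid [ 0.6563 -0.1526  0.031 ]
leg top [0.53   0.1257 0.2299] foot circ None foot mid [0.5291 0.1233 0.0371]
```

View pics/w8.png

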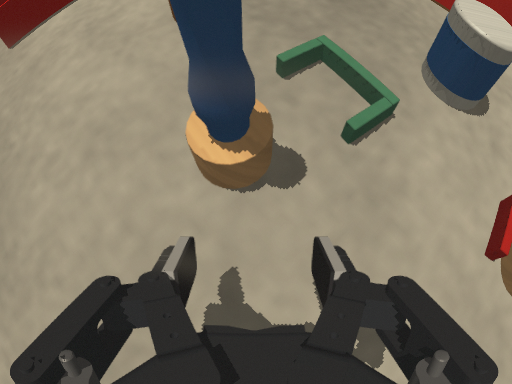

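Here the tool stops descending because joints 5 and 6 are at their limits. The wrist view shows the foot at (230,150) and the stall ahead to the right. A better option is a near-vertical tool, fully open, pushing with the outer back of one finger, which keeps the gripper body about 48 mm from the axis. I'll move there and measure the finger profile first.

```bash
python3 -c "
from h import *
plan([.395,.147,.12],81.6,0,1,mm=30)
"
```

```text
t 6.08 p [0.4795 0.0435 0.0685] q [ 0.94  0.57 -0.85  2.34 -1.19  0.19  0.64] F [ 0.3  0.3 -0.3] ang 51.6 dist 143.2 n 8
[[1, 5.0, -17.0, -3.0, 1.3, -4.7, -4.2], [1, 6.0, -16.0, -3.0, 1.3, -4.7, -4.2], [1, 7.0, -16.0, -4.0, 1.3, -4.7, -4.2], [1, 8.0, -15.0, -4.0, 1.3, -4.7, -4.2], [1, 9.0, -15.0, -4.0, 1.3, -4.7, -4.2]]
[[1, 10.0, -14.0, -5.0, 1.3, -4.7, -4.2], [1, 10.0, -14.0, -5.0, 1.3, -4.7, -4.2], [1, 11.0, -13.0, -6.0, 1.3, -4.7, -4.2]]
```

servo_tool --pt "1 5 -17 -3 1.3 -4.7 -4.2" --pt "1 6 -16 -3 1.3 -4.7 -4.2" --pt "1 7 -16 -4 1.3 -4.7 -4.2" --pt "1 8 -15 -4 1.3 -4.7 -4.2" --pt "1 9 -15 -4 1.3 -4.7 -4.2"

```text
clock: 6.5
ee_pos: [0.4517, 0.0773, 0.0798]
tcp_rot: [0.851, 0.475, 0.198, -0.105]
contact_force: [0.2, 0.9, -0.6]
width: 0.998
```

```bash
python3 -c "
from h import *
plan([.395,.147,.12],81.6,0,1,mm=30)
"
```

```text
t 6.5 p [0.4517 0.0773 0.0798] q [ 0.38  0.33 -0.41  2.32 -0.75  0.36  0.15] F [ 0.2  0.9 -0.6] ang 34.6 dist 98.5 n 6
[[1, 7.0, -14.0, -4.0, 1.0, -4.2, -3.8], [1, 8.0, -14.0, -4.0, 1.0, -4.2, -3.8], [1, 9.0, -13.0, -5.0, 1.0, -4.2, -3.8], [1, 9.0, -13.0, -5.0, 1.0, -4.2, -3.8], [1, 9.0, -12.0, -6.0, 1.0, -4.2, -3.8]]
[[1, 10.0, -12.0, -6.0, 1.0, -4.2, -3.8]]
```

servo_tool --pt "1 5 -14 -6 1.0 -4.2 -3.8" --pt "1 6 -14 -6 1.0 -4.2 -3.8" --pt "1 8 -14 -6 1.0 -4.2 -3.8" --pt "1 9 -13 -5 1.0 -4.2 -3.8" --pt "1 9 -12 -6 1.0 -4.2 -3.8"

```text
clock: 6.92
ee_pos: [0.4084, 0.1225, 0.1128]
tcp_rot: [0.791, 0.609, 0.053, -0.029]
contact_force: [0.1, 0.1, 0.0]
width: 0.999
```

```bash
cat >> h.py <<'E'
def wristcloud(save=None):
    c=vision.calibration('wrist');s=env.observe();p,d=vision.camera('wrist')
    if save:cv2.imwrite(save,p)
    K=c['K'];v,u=np.mgrid[:384,:512];x=(u-K[0,2]);y=(v-K[1,2]);r=np.hypot(x,y);th=r/K[0,0]
    rho=np.tan(th)*d
    X=np.stack([np.where(r>0,x/np.maximum(r,1e-9),0)*rho,np.where(r>0,y/np.maximum(r,1e-9),0)*rho,d],-1)
    W=(X-c['t'])@c['R'];W[d<=0]=np.nan
    T=(W-np.array(s['ee_pos']))@Ro.from_quat(s['tcp_rot']).as_matrix()
    return p,d,W,T
E
python3 -c "
from h import *
plan([.395,.147,.12],81.6,0,1,mm=30)
p,d,W,T=wristcloud('pics/w9.png')
m=(abs(T[...,1])<.11)&(T[...,2]<.0)&(T[...,2]>-.16)&(abs(T[...,0])<.045)&(W[...,2]>.03)
P=T[m]*1000
for z in range(-120,5,8):
    q=P[(P[:,2]>=z)&(P[:,2]<z+8)]
    if len(q)>3: a=abs(q[:,1]); print(z,len(q),'y',q[:,1].min().round(),q[:,1].max().round(),'abs min',a.min().round(),'x',q[:,0].min().round(),q[:,0].max().round())
"
```

```text
t 6.92 p [0.4084 0.1225 0.1128] q [-0.15  0.21 -0.16  2.24 -0.1   0.62 -0.48] F [0.1 0.1 0. ] ang 9.5 dist 28.9 n 2
[[1, 11.0, -10.0, -3.0, 0.7, -3.4, -3.2], [1, 11.0, -9.0, -3.0, 0.7, -3.4, -3.2]]
-112 1783 y -70.0 71.0 abs min 7.0 x 6.0 22.0
-104 6807 y -71.0 71.0 abs min 0.0 x 1.0 21.0
-96 6569 y -71.0 72.0 abs min 0.0 x -12.0 20.0
-88 6935 y -73.0 73.0 abs min 0.0 x -13.0 18.0
-80 4112 y -74.0 74.0 abs min 0.0 x -13.0 18.0
-72 4880 y -74.0 106.0 abs min 32.0 x -13.0 45.0
-64 1834 y -74.0 110.0 abs min 39.0 x 6.0 45.0
-56 1171 y -60.0 110.0 abs min 42.0 x -1.0 45.0
-48 1342 y -56.0 110.0 abs min 42.0 x -11.0 45.0
-40 1308 y -56.0 110.0 abs min 42.0 x -11.0 45.0
-32 1144 y -56.0 110.0 abs min 42.0 x -12.0 45.0
-24 872 y -55.0 109.0 abs min 42.0 x -11.0 45.0
-16 354 y -43.0 110.0 abs min 42.0 x -9.0 45.0
-8 277 y 101.0 110.0 abs min 101.0 x 22.0 45.0
```

View pics/w9.png

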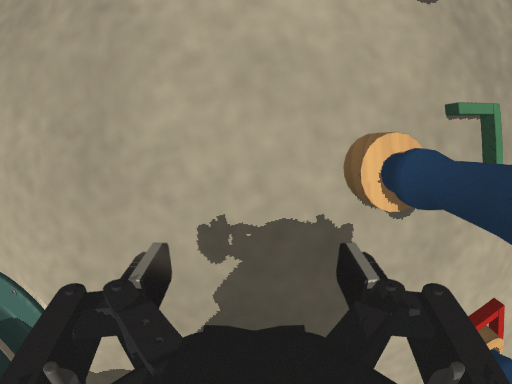

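The measured finger backs sit at ±56 mm and the knuckles at ±74 mm, so a vertical side push would bring the knuckles onto the paint. A safer option is shut fingers with the tool leaned sideways (heading ~66°, tilt ~42°), pushing the foot with the side of the fingertips. That leaves about 10 mm or more to the paint. First I'll go to a standoff behind the leg.

```bash
python3 -c "
from h import *
plan([.455,.150,.06],66.6,42,0,mm=30)
"
```

```text
t 6.97 p [0.4082 0.1268 0.1144] q [-0.16  0.21 -0.16  2.24 -0.09  0.62 -0.49] F [0.2 8.8 3.4] ang 36.4 dist 75.5 n 6
[[0, 5.0, 6.0, 10.0, -0.5, 5.9, 1.5], [0, 4.0, 6.0, 10.0, -0.5, 5.9, 1.5], [0, 3.0, 6.0, 11.0, -0.5, 5.9, 1.5], [0, 2.0, 6.0, 11.0, -0.5, 5.9, 1.5], [0, 1.0, 6.0, 11.0, -0.5, 5.9, 1.5]]
[[0, 0.0, 6.0, 11.0, -0.5, 5.9, 1.5]]
```

servo_tool --pt "0 5 6 10 -0.5 5.9 1.5" --pt "0 4 6 10 -0.5 5.9 1.5" --pt "0 3 6 11 -0.5 5.9 1.5" --pt "0 2 6 11 -0.5 5.9 1.5" --pt "0 1 6 11 -0.5 5.9 1.5"

```text
clock: 7.38
ee_pos: [0.4379, 0.1512, 0.0799]
tcp_rot: [0.786, 0.562, 0.217, -0.142]
contact_force: [-0.5, 0.2, -0.4]
width: 0.299
```

```bash
python3 -c "
from h import *
plan([.462,.150,.03],66.6,42,0,mm=20)
"
```

```text
t 7.38 p [0.4379 0.1512 0.0799] q [ 0.36  0.38 -0.52  2.31 -0.86  0.37  0.36] F [-0.5  0.2 -0.4] ang 12.7 dist 55.4 n 3
[[0, -6.0, 7.0, 16.0, -0.5, 4.0, 1.4], [0, -7.0, 7.0, 15.0, -0.5, 4.0, 1.4], [0, -8.0, 7.0, 15.0, -0.5, 4.0, 1.4]]
```

servo_tool --pt "0 -6 7 16 -0.5 4 1.4" --pt "0 -7 7 15 -0.5 4 1.4" --pt "0 -8 7 15 -0.5 4 1.4"

```text
clock: 7.63
ee_pos: [0.457, 0.1504, 0.0414]
tcp_rot: [0.782, 0.524, 0.281, -0.184]
contact_force: [0.5, -0.8, -2.9]
width: 0.002
```

```bash
python3 -c "
from h import *
s=env.observe();X=Ro.from_quat(s['tcp_rot']).as_matrix();print('heading',np.degrees(np.arctan2(X[1,2],X[0,2])),'tilt',np.degrees(np.arccos(-X[2,2])), 'y roll',X[2,1])
plan([.465,.150,.011],66.6,42,0,mm=20)
p,d,W,T=wristcloud('pics/w10.png')
leg('scene','pics/s10.png')
"
```

```text
heading 66.9970435694692 tilt 39.30356959001665 y roll 0.007063730731990514
t 7.63 p [0.457  0.1504 0.0414] q [ 0.69  0.66 -0.8   2.32 -1.16  0.21  0.81] F [ 0.5 -0.8 -2.9] ang 2.9 dist 31.4 n 2
[[0, -9.0, 4.0, 13.0, -0.1, 1.3, 0.5], [0, -9.0, 4.0, 12.0, -0.1, 1.3, 0.5]]
leg top [ 0.6566 -0.1514  0.2306] foot circ [ 0.6559 -0.1544] foot mid [ 0.6572 -0.1571  0.0279]
leg top [0.5319 0.1285 0.2282] foot circ [0.5303 0.1266] foot mid [0.5332 0.129  0.0273]
```

View pics/w10.png

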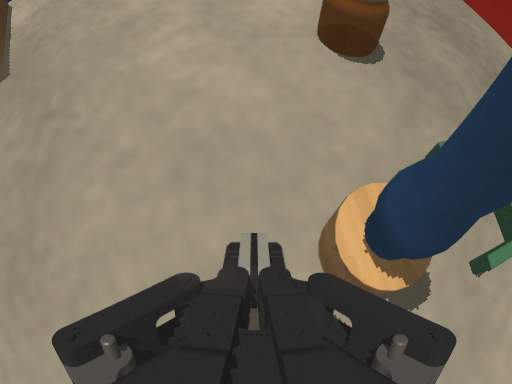

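View pics/s10.png

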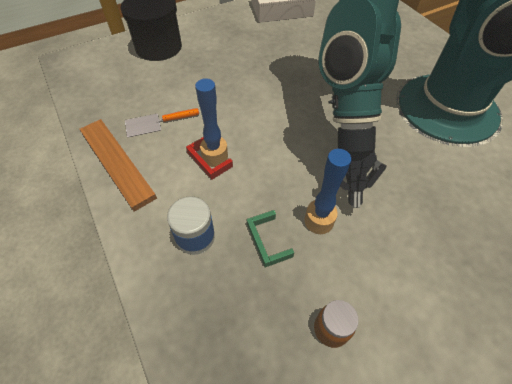

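That still saturates joints 5 and 6. A larger heading relative to the arm's azimuth avoids it. With the jaws fully open, the outer finger back pushes at 57 mm from the centre line, so a ~36° lean at heading ~86° still leaves about 8–10 mm of paint clearance. I'll back away, open and reorient.

```bash
python3 -c "
from h import *
plan([.410,.140,.06],86,36,0,mm=20)
"
```

```text
t 7.73 p [0.455  0.1489 0.0377] q [ 0.7   0.67 -0.79  2.32 -1.16  0.21  0.81] F [-2.   0.5  0.5] ang 19.2 dist 51.0 n 3
[[0, -2.0, -13.0, -11.0, 3.8, -1.1, -5.0], [0, -1.0, -14.0, -10.0, 3.8, -1.1, -5.0], [0, 0.0, -14.0, -9.0, 3.8, -1.1, -5.0]]
```

servo_tool --pt "0 -2 -13 -11 3.8 -1.1 -5" --pt "0 -1 -14 -10 3.8 -1.1 -5" --pt "0.5 0 -14 -9 3.8 -1.1 -5" --pt "1 0 0 0 0 0 0"

```text
clock: 8.07
ee_pos: [0.4057, 0.1389, 0.063]
tcp_rot: [0.695, 0.65, 0.218, -0.215]
contact_force: [0.2, -0.0, 0.1]
width: 0.273
```

```bash
python3 -c "
from h import *
plan([.413,.139,.012],86,36,1,mm=20)
"
```

```text
t 8.07 p [0.4057 0.1389 0.063 ] q [ 0.48  0.49 -0.52  2.28 -0.79  0.56  0.66] F [ 0.2 -0.   0.1] ang 1.0 dist 51.5 n 3
[[1, -10.0, 3.0, 14.0, -0.3, 0.1, -0.1], [1, -10.0, 3.0, 14.0, -0.3, 0.1, -0.1], [1, -10.0, 3.0, 14.0, -0.3, 0.1, -0.1]]
```

servo_tool --pt "1 0 0 0 0 0 0" --pt "1 -10 2 13 -0.3 0.1 0" --pt "1 -10 2 13 -0.3 0.1 0" --pt "1 -8 2 12 0 0 0"

```text
clock: 8.4
ee_pos: [0.4159, 0.1392, 0.0202]
tcp_rot: [0.699, 0.648, 0.225, -0.204]
contact_force: [0.3, -0.7, -0.0]
width: 0.847
```

```bash
python3 -c "
from h import *
plan([.441,.137,.006],86,36,1,mm=7)
p,d,W,T=wristcloud('pics/w11.png')
plan([.441,.137,.006],86,36,1,mm=7)
leg('scene','pics/s11.png')
"
```

```text
t 8.4 p [0.4159 0.1392 0.0202] q [ 0.5   0.61 -0.55  2.28 -0.84  0.43  0.75] F [ 0.3 -0.7 -0. ] ang 0.9 dist 28.9 n 5
[[1, -2.0, 5.0, 2.0, 0.1, 0.1, -0.0], [1, -2.0, 5.0, 2.0, 0.1, 0.1, -0.0], [1, -2.0, 5.0, 2.0, 0.1, 0.1, -0.0], [1, -2.0, 5.0, 2.0, 0.1, 0.1, -0.0], [1, -2.0, 5.0, 2.0, 0.1, 0.1, -0.0]]
t 8.45 p [0.4155 0.1393 0.0184] q [ 0.5   0.61 -0.55  2.28 -0.84  0.43  0.75] F [-3.4 -1.3 -1.3] ang 0.9 dist 28.4 n 5
[[1, -1.0, 5.0, 2.0, 0.1, 0.1, -0.0], [1, -2.0, 5.0, 2.0, 0.1, 0.1, -0.0], [1, -2.0, 5.0, 2.0, 0.1, 0.1, -0.0], [1, -2.0, 5.0, 2.0, 0.1, 0.1, -0.0], [1, -2.0, 5.0, 2.0, 0.1, 0.1, -0.0]]
leg top [ 0.6565 -0.1516  0.2306] foot circ [ 0.6559 -0.1542] foot mid [ 0.6571 -0.1514  0.0287]
leg top [0.5316 0.1289 0.2282] foot circ [0.5303 0.1266] foot mid [0.533  0.1289 0.0275]
```

View pics/w11.png

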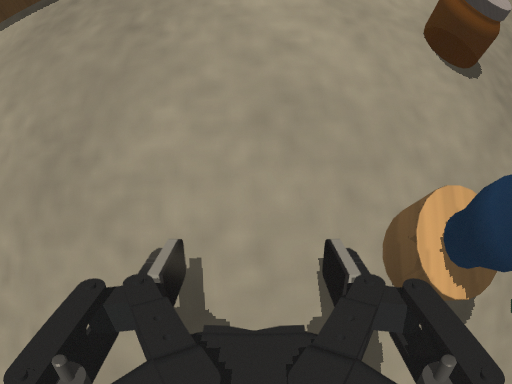

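View pics/s11.png

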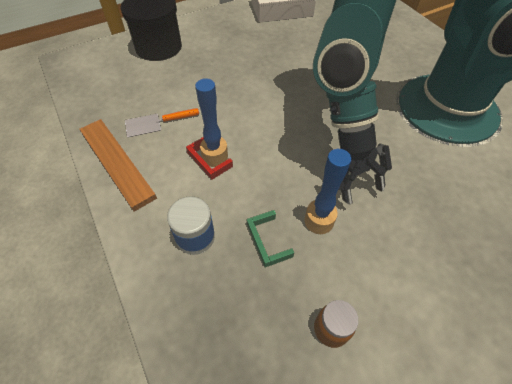

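The wrist view shows the foot at (455,245) off the right finger, with the outer link right beside it. Pushing that way would be tight and would make contact fairly high. Joint 5 has far more range on the other side (up to 4.33), so I'll lean the tool from the left and swing it round behind the leg. That should allow the proven fork push straight along the stall axis.

```bash
python3 -c "
from h import *
plan([.41,.165,.15],-90,35,.35,flip=True,mm=30)
"
```

```text
t 8.5 p [0.4151 0.1396 0.0195] q [ 0.5   0.61 -0.55  2.28 -0.83  0.43  0.75] F [-0.2  0.5  0.8] ang 70.5 dist 133.0 n 11
[[0.35, 9.0, -1.0, -8.0, 0.0, -6.4, -0.4], [0.35, 8.0, -1.0, -9.0, 0.0, -6.4, -0.4], [0.35, 7.0, 0.0, -10.0, 0.0, -6.4, -0.4], [0.35, 6.0, 0.0, -11.0, 0.0, -6.4, -0.4], [0.35, 4.0, 0.0, -11.0, 0.0, -6.4, -0.4]]
[[0.35, 3.0, 0.0, -12.0, 0.0, -6.4, -0.4], [0.35, 2.0, 0.0, -12.0, 0.0, -6.4, -0.4], [0.35, 0.0, 0.0, -12.0, 0.0, -6.4, -0.4], [0.35, -1.0, 0.0, -12.0, 0.0, -6.4, -0.4], [0.35, -2.0, 0.0, -12.0, 0.0, -6.4, -0.4]]
[[0.35, -4.0, 0.0, -12.0, 0.0, -6.4, -0.4]]
```

servo_tool --pt "0.35 6 -4 -12 0 -6.4 -0.4" --pt "0.35 6 -4 -12 0 -6.4 -0.4" --pt "0.35 6 0 -12 0 -6.4 -0.4" --pt "0.35 5 0 -12 0 -6.4 -0.4" --pt "0.35 4 0 -12 0 -6.4 -0.4"

```text
clock: 8.92
ee_pos: [0.4063, 0.1356, 0.0574]
tcp_rot: [0.724, 0.677, 0.095, -0.093]
contact_force: [-0.4, -0.6, -0.5]
width: 0.349
```

servo_tool --pt "0.35 3 0 -12 0 -6.4 -0.4" --pt "0.35 2 0 -12 0 -6.4 -0.4" --pt "0.35 0 0 -12 0 -6.4 -0.4" --pt "0.35 -1 0 -12 0 -6.4 -0.4" --pt "0.35 -2 0 -12 0 -6.4 -0.4"

```text
clock: 9.33
ee_pos: [0.4049, 0.1337, 0.1115]
tcp_rot: [0.72, 0.688, -0.067, 0.063]
contact_force: [-0.3, -0.2, -0.1]
width: 0.351
```

```bash
python3 -c "
from h import *
plan([.41,.165,.15],-60,35,.35,flip=True,mm=30)
"
```

```text
t 9.33 p [0.4049 0.1337 0.1115] q [-0.59  0.29  0.1   2.15  0.18  0.81 -0.67] F [-0.3 -0.2 -0.1] ang 40.6 dist 49.9 n 6
[[0.35, 4.0, 1.0, -7.0, -2.1, -4.0, -5.0], [0.35, 3.0, 1.0, -7.0, -2.1, -4.0, -5.0], [0.35, 3.0, 2.0, -8.0, -2.1, -4.0, -5.0], [0.35, 2.0, 2.0, -8.0, -2.1, -4.0, -5.0], [0.35, 1.0, 3.0, -8.0, -2.1, -4.0, -5.0]]
[[0.35, 0.0, 3.0, -8.0, -2.1, -4.0, -5.0]]
```

servo_tool --pt "0.35 4 1 -5 -1.5 -5 -3" --pt "0.35 3 1 -5 -1.5 -5 -3" --pt "0.35 3 2 -5 -1.5 -5 -3" --pt "0.35 2 2 -5 -1.5 -5 -3" --pt "0.35 1 3 -5 -1.5 -5 -3"

```text
clock: 9.75
ee_pos: [0.4141, 0.1628, 0.1418]
tcp_rot: [0.59, 0.744, -0.178, 0.259]
contact_force: [0.9, -0.9, -0.2]
width: 0.348
```

```bash
python3 -c "
from h import *
s=env.observe();X=Ro.from_quat(s['tcp_rot']).as_matrix();print('heading',np.degrees(np.arctan2(X[1,2],X[0,2])),'tilt',np.degrees(np.arccos(-X[2,2])), 'y roll',X[2,1])
plan([.41,.165,.15],-40,38,.35,flip=True,mm=30)
"
```

```text
heading -72.85564936801376 tilt 36.65295739799993 y roll 0.04141497331635713
t 9.75 p [0.4141 0.1628 0.1418] q [-0.91  0.4   0.11  2.06  0.58  1.1  -0.95] F [ 0.9 -0.9 -0.2] ang 36.1 dist 9.4 n 6
[[0.35, 0.0, -1.0, -1.0, -3.3, -0.1, -5.0], [0.35, 0.0, 0.0, -1.0, -3.3, -0.1, -5.0], [0.35, 0.0, 0.0, -1.0, -3.3, -0.1, -5.0], [0.35, 0.0, 0.0, -1.0, -3.3, -0.1, -5.0], [0.35, 0.0, 0.0, -2.0, -3.3, -0.1, -5.0]]
[[0.35, 0.0, 0.0, -2.0, -3.3, -0.1, -5.0]]
```

servo_tool --pt "0.35 0 0 -1 -3.3 0 -5" --pt "0.35 0 0 -1 -3.3 0 -5" --pt "0.35 0 0 -1 -3.3 0 -5" --pt "0.35 0 0 -1 -3.3 0 -5" --pt "0.35 0 0 -1 -3.3 0 -5"

```text
clock: 10.17
ee_pos: [0.4096, 0.1748, 0.1485]
tcp_rot: [0.364, 0.874, -0.114, 0.3]
contact_force: [0.3, 0.8, -0.3]
width: 0.353
```

```bash
python3 -c "
from h import *
s=env.observe();X=Ro.from_quat(s['tcp_rot']).as_matrix();print('heading',np.degrees(np.arctan2(X[1,2],X[0,2])),'tilt',np.degrees(np.arccos(-X[2,2])), 'y roll',X[2,1])
plan([.42,.15,.12],-15,38,.35,flip=True,mm=30)
"
```

```text
heading -43.403747465470666 tilt 37.45514447156184 y roll 0.019229588645352652
t 10.17 p [0.4096 0.1748 0.1485] q [-0.96  0.27  0.05  2.25  0.86  0.91 -0.77] F [ 0.3  0.8 -0.3] ang 29.9 dist 39.2 n 5
[[0.35, -1.0, -2.0, 8.0, -3.5, -0.1, -4.9], [0.35, 0.0, -3.0, 7.0, -3.5, -0.1, -4.9], [0.35, 0.0, -3.0, 7.0, -3.5, -0.1, -4.9], [0.35, 0.0, -4.0, 7.0, -3.5, -0.1, -4.9], [0.35, 1.0, -4.0, 7.0, -3.5, -0.1, -4.9]]
```

servo_tool --pt "0.35 -1 -2 7 -3.5 0 -4.9" --pt "0.35 0 -3 6 -3.5 0 -4.9" --pt "0.35 0 -3 6 -3.5 0 -4.9" --pt "0.35 0 -4 6 -3.5 0 -4.9"

```text
clock: 10.5
ee_pos: [0.4129, 0.1605, 0.1323]
tcp_rot: [0.165, 0.932, -0.046, 0.32]
contact_force: [2.1, 0.5, 0.2]
width: 0.354
```

```bash
python3 -c "
from h import *
s=env.observe();X=Ro.from_quat(s['tcp_rot']).as_matrix();print('heading',np.degrees(np.arctan2(X[1,2],X[0,2])),'tilt',np.degrees(np.arccos(-X[2,2])), 'y roll',X[2,1])
plan([.43,.147,.08],-15,40,.35,flip=True,mm=30)
"
```

```text
heading -18.1741849635083 tilt 37.69788874999991 y roll 0.020683418109857646
t 10.5 p [0.4129 0.1605 0.1323] q [-0.92  0.17  0.08  2.45  1.25  0.62 -0.72] F [2.1 0.5 0.2] ang 5.4 dist 56.7 n 2
[[0.35, 8.0, -4.0, 27.0, -1.0, -1.1, -2.2], [0.35, 8.0, -4.0, 27.0, -1.0, -1.1, -2.2]]
```

It works: heading −18°, tilt 38°, joint 6 at 0.62. Next I descend behind the leg.

```bash
python3 -c "
from h import *
plan([.452,.143,.013],-12,40,.35,flip=True,mm=25)
"
```

```text
t 10.5 p [0.4129 0.1605 0.1323] q [-0.92  0.17  0.08  2.45  1.25  0.62 -0.72] F [2.1 0.5 0.2] ang 8.1 dist 126.8 n 6
[[0.35, 7.0, -1.0, 20.0, -0.7, -0.4, -1.1], [0.35, 7.0, -1.0, 20.0, -0.7, -0.4, -1.1], [0.35, 7.0, -1.0, 20.0, -0.7, -0.4, -1.1], [0.35, 7.0, -1.0, 20.0, -0.7, -0.4, -1.1], [0.35, 7.0, -1.0, 20.0, -0.7, -0.4, -1.1]]
[[0.35, 7.0, -1.0, 20.0, -0.7, -0.4, -1.1]]
```

servo_tool --pt "0.35 7 -1 20 -0.7 -0.4 -1.1" --pt "0.35 7 -1 20 -0.7 -0.4 -1.1" --pt "0.35 7 -1 20 -0.7 -0.4 -1.1" --pt "0.35 7 -1 19 -0.7 -0.4 -1.1"

```text
clock: 10.83
ee_pos: [0.4363, 0.1523, 0.0568]
tcp_rot: [0.123, 0.933, -0.026, 0.336]
contact_force: [0.9, -0.2, 0.2]
width: 0.35
```

```bash
python3 -c "
from h import *
s=env.observe();X=Ro.from_quat(s['tcp_rot']).as_matrix();print('heading',np.degrees(np.arctan2(X[1,2],X[0,2])),'tilt',np.degrees(np.arccos(-X[2,2])), 'y roll',X[2,1])
plan([.452,.143,.013],-12,40,.35,flip=True,mm=25)
p,d,W,T=wristcloud('pics/w12.png')
leg('scene','pics/s12.png');leg('top')
"
```

```text
heading -11.91169770734418 tilt 39.4478760785789 y roll 0.03451954229796275
t 10.83 p [0.4363 0.1523 0.0568] q [-0.87  0.41  0.11  2.5   1.89  0.54 -1.29] F [ 0.9 -0.2  0.2] ang 3.1 dist 47.5 n 2
[[0.35, 7.0, -3.0, 22.0, 0.0, -0.3, -1.5], [0.35, 7.0, -3.0, 22.0, 0.0, -0.3, -1.5]]
leg top [ 0.6564 -0.1516  0.2305] foot circ [ 0.6559 -0.1544] foot mid [ 0.6574 -0.152   0.0284]
leg top [0.5316 0.1292 0.2303] foot circ [0.5303 0.1265] foot mid [0.533  0.129  0.0276]
leg top [ 0.6532 -0.1523  0.2289] foot circ [ 0.6577 -0.1525] foot mid [ 0.6564 -0.148   0.0296]
leg top [0.53   0.1257 0.2303] foot circ None foot mid [0.5291 0.1236 0.0362]
```

View pics/w12.png

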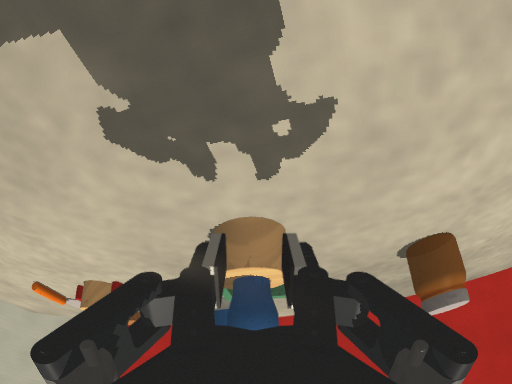

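View pics/s12.png

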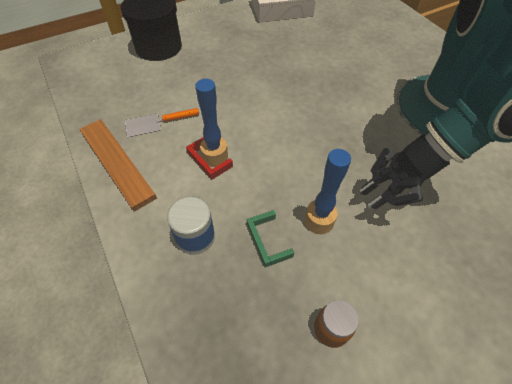

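The wrist view shows the foot (columns 212–290) centred between the fingers (215–292), with the stall beyond it. The scene view shows the gripper coming in from the robot's side, lined up with the leg and the stall. I'll descend and approach.

servo_tool --pt "0.35 6 -2 20 0 -0.3 -1.0" --pt "0.35 6 -2 20 0 -0.3 -1.0" --pt "0.35 0 0 0 0 0 0"

```text
clock: 11.23
ee_pos: [0.4523, 0.1455, 0.0226]
tcp_rot: [0.111, 0.932, -0.034, 0.343]
contact_force: [-1.4, -0.6, 0.6]
width: 0.352
```

```bash
python3 -c "
from h import *
s=env.observe();X=Ro.from_quat(s['tcp_rot']).as_matrix();print('heading',np.degrees(np.arctan2(X[1,2],X[0,2])),'tilt',np.degrees(np.arccos(-X[2,2])), 'y roll',X[2,1])
plan([.490,.135,.014],-11,40,.35,flip=True,mm=9)
"
```

```text
heading -12.420759861799812 tilt 40.31912866542861 y roll 0.013370917303886273
t 11.23 p [0.4523 0.1455 0.0226] q [-0.8   0.53  0.08  2.48  2.07  0.6  -1.44] F [-1.4 -0.6  0.6] ang 2.5 dist 40.0 n 5
[[0.35, -5.0, 0.0, 6.0, -0.2, 0.1, -0.5], [0.35, -5.0, 0.0, 6.0, -0.2, 0.1, -0.5], [0.35, -5.0, 0.0, 6.0, -0.2, 0.1, -0.5], [0.35, -5.0, -1.0, 6.0, -0.2, 0.1, -0.5], [0.35, -5.0, -1.0, 6.0, -0.2, 0.1, -0.5]]
```

servo_tool --pt "0.35 -5 0 6.5 0 0 -0.3" --pt "0.35 -5 0 6.5 0 0 -0.3" --pt "0.35 -5 0 6.5 0 0 -0.3" --pt "0.35 -5 0 6 0 0 -0.3"

```text
clock: 11.57
ee_pos: [0.4858, 0.1396, 0.0217]
tcp_rot: [0.103, 0.932, -0.036, 0.345]
contact_force: [-0.0, 0.9, -0.2]
width: 0.351
```

```bash
python3 -c "
from h import *
s=env.observe();X=Ro.from_quat(s['tcp_rot']).as_matrix();print('heading',np.degrees(np.arctan2(X[1,2],X[0,2])),'tilt',np.degrees(np.arccos(-X[2,2])), 'y roll',X[2,1])
plan([.555,.125,.014],-8.4,40,.35,flip=True,mm=9)
leg();p,d,W,T=wristcloud('pics/w13.png')
"
```

```text
heading -12.328446655679125 tilt 40.54223186171827 y roll 0.0037840564221771206
t 11.57 p [0.4858 0.1396 0.0217] q [-0.75  0.55  0.12  2.43  2.13  0.56 -1.41] F [-0.   0.9 -0.2] ang 4.2 dist 71.1 n 8
[[0.35, -6.0, 0.0, 6.0, -0.3, 0.1, -0.4], [0.35, -6.0, 0.0, 6.0, -0.3, 0.1, -0.4], [0.35, -6.0, 0.0, 6.0, -0.3, 0.1, -0.4], [0.35, -6.0, 0.0, 6.0, -0.3, 0.1, -0.4], [0.35, -6.0, 0.0, 6.0, -0.3, 0.1, -0.4]]
[[0.35, -6.0, 0.0, 6.0, -0.3, 0.1, -0.4], [0.35, -6.0, 0.0, 6.0, -0.3, 0.1, -0.4], [0.35, -6.0, 0.0, 6.0, -0.3, 0.1, -0.4]]
leg top [ 0.6563 -0.1512  0.2305] foot circ [ 0.6559 -0.1543] foot mid [ 0.6572 -0.1522  0.0278]
leg top [0.532  0.129  0.2299] foot circ [0.5303 0.1265] foot mid [0.5333 0.1289 0.0278]
```

View pics/w13.png

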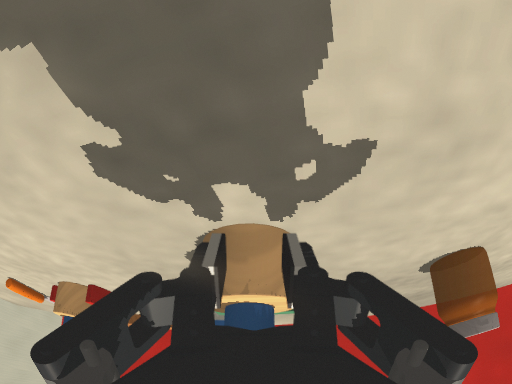

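Still centred. Now contact: descend a few mm more, then push at about 8 mm per row.

servo_tool --pt "0.35 -2.5 0 7.5 0 0 -0.3" --pt "0.35 -2.5 0 7.5 0 0 -0.3" --pt "0.35 -5 0 6.5 0 0 -0.3"

```text
clock: 11.92
ee_pos: [0.5073, 0.1346, 0.0115]
tcp_rot: [0.096, 0.933, -0.039, 0.344]
contact_force: [-5.8, 0.6, 4.3]
width: 0.35
```

servo_tool --pt "0.35 -5 0 6.5 0 0 -0.3" --pt "0.35 -5 0 6.5 0 0 -0.3" --pt "0.35 -5 0 6.5 0 0 -0.3"

```text
clock: 12.17
ee_pos: [0.5314, 0.1293, 0.0046]
tcp_rot: [0.087, 0.935, -0.042, 0.342]
contact_force: [-28.6, 7.5, 33.4]
width: 0.354
```

```bash
python3 -c "
from h import *
s=env.observe();X=Ro.from_quat(s['tcp_rot']).as_matrix();print('heading',np.degrees(np.arctan2(X[1,2],X[0,2])),'tilt',np.degrees(np.arccos(-X[2,2])), 'y roll',X[2,1])
plan([.560,.125,.014],-8.4,40,.35,flip=True,mm=9)
leg('scene','pics/s14.png');leg('top','pics/t14.png')
"
```

```text
heading -12.32422929914232 tilt 40.354951843072826 y roll -0.019044382105500475
t 12.17 p [0.5314 0.1293 0.0046] q [-0.67  0.62  0.14  2.34  2.24  0.52 -1.4 ] F [-28.6   7.5  33.4] ang 2.9 dist 30.4 n 4
[[0.35, -7.0, 0.0, 3.0, -0.6, 0.1, -0.3], [0.35, -7.0, 0.0, 3.0, -0.6, 0.1, -0.3], [0.35, -7.0, 0.0, 3.0, -0.6, 0.1, -0.3], [0.35, -7.0, 0.0, 3.0, -0.6, 0.1, -0.3]]
leg top [ 0.6564 -0.1515  0.2307] foot circ [ 0.6559 -0.1543] foot mid [ 0.6572 -0.1496  0.0276]
leg top [0.5665 0.1253 0.2296] foot circ [0.5653 0.123 ] foot mid [0.567  0.1262 0.0276]
leg top [ 0.6534 -0.1523  0.2293] foot circ [ 0.6571 -0.1511] foot mid [ 0.6563 -0.1445  0.0287]
leg top [0.5678 0.1218 0.23  ] foot circ None foot mid [0.5654 0.1222 0.0401]
```

View pics/t14.png

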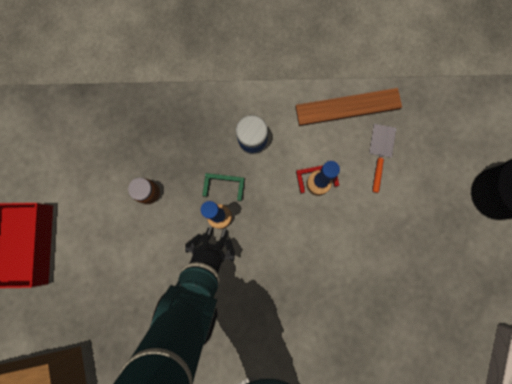

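The fingertips are rubbing on the bench (33 N up, TCP z 4.6 mm), so I'll lift them a little. The top view shows the leg (209,211) just in front of the stall mouth (224,187), at (0.566, 0.124) and on the axis within ~2 mm.

servo_tool --pt "0.35 -4 0 -3 0 0 0" --pt "0.35 -3 0 0 0.5 0 0"

```text
clock: 12.43
ee_pos: [0.536, 0.1275, 0.0109]
tcp_rot: [0.089, 0.934, -0.047, 0.342]
contact_force: [-0.3, 1.1, -0.3]
width: 0.347
```

```bash
python3 -c "
from h import *
plan([.600,.119,.013],-8.4,40,.35,flip=True,mm=9)
leg()
"
```

```text
t 12.43 p [0.536  0.1275 0.0109] q [-0.69  0.61  0.16  2.34  2.2   0.5  -1.36] F [-0.3  1.1 -0.3] ang 3.4 dist 64.6 n 8
[[0.35, -6.0, 1.0, 5.0, -0.4, 0.0, -0.2], [0.35, -6.0, 0.0, 5.0, -0.4, 0.0, -0.2], [0.35, -6.0, 0.0, 5.0, -0.4, 0.0, -0.2], [0.35, -6.0, 0.0, 5.0, -0.4, 0.0, -0.2], [0.35, -6.0, 0.0, 5.0, -0.4, 0.0, -0.2]]
[[0.35, -6.0, 0.0, 5.0, -0.4, 0.0, -0.2], [0.35, -6.0, 0.0, 5.0, -0.4, 0.0, -0.2], [0.35, -6.0, 0.0, 5.0, -0.4, 0.0, -0.2]]
leg top [ 0.6564 -0.1514  0.2305] foot circ [ 0.656  -0.1543] foot mid [ 0.6572 -0.1516  0.028 ]
leg top [0.5731 0.1225 0.2297] foot circ [0.5706 0.1211] foot mid [0.5728 0.1242 0.0276]
```

servo_tool --pt "0.35 -6 0.5 5 0 0 -0.2" --pt "0.35 -6 0.5 5 0 0 -0.2" --pt "0.35 -6 0.5 5 0 0 -0.2" --pt "0.35 -6 0.5 5 0 0 -0.2"

```text
clock: 12.82
ee_pos: [0.5685, 0.1238, 0.0106]
tcp_rot: [0.081, 0.935, -0.05, 0.34]
contact_force: [-3.3, 0.3, 1.2]
width: 0.351
```

```bash
python3 -c "
from h import *
plan([.602,.119,.013],-8.4,40,.35,flip=True,mm=9)
leg('scene','pics/s15.png');leg('top','pics/t15.png')
"
```

```text
t 12.82 p [0.5685 0.1238 0.0106] q [-0.67  0.63  0.19  2.27  2.21  0.45 -1.31] F [-3.3  0.3  1.2] ang 3.1 dist 33.9 n 4
[[0.35, -7.0, 0.0, 5.0, -0.8, 0.0, -0.1], [0.35, -7.0, 0.0, 5.0, -0.8, 0.0, -0.1], [0.35, -7.0, 0.0, 5.0, -0.8, 0.0, -0.1], [0.35, -7.0, 0.0, 5.0, -0.8, 0.0, -0.1]]
leg top [ 0.6566 -0.1513  0.2306] foot circ [ 0.656  -0.1542] foot mid [ 0.6571 -0.1579  0.028 ]
leg top [0.6043 0.1202 0.2301] foot circ [0.6029 0.1177] foot mid [0.6045 0.1209 0.0281]
leg top [ 0.6532 -0.1523  0.2292] foot circ [ 0.6571 -0.1516] foot mid [ 0.6563 -0.1433  0.0286]
leg top [0.6043 0.1168 0.2298] foot circ None foot mid [0.6027 0.1175 0.037 ]
```

View pics/s15.png

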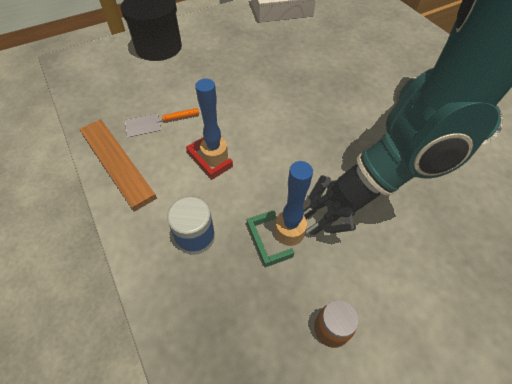

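The leg (foot at (292,232)) is entering the stall mouth upright, about 35 mm from home. Continuing, with smaller steps.

servo_tool --pt "0.35 -6 0.3 5 0 0 0" --pt "0.35 -6 0.3 5 0 0 0" --pt "0.35 -5 0 4 0 0 0"

```text
clock: 13.17
ee_pos: [0.5911, 0.1199, 0.0105]
tcp_rot: [0.081, 0.936, -0.05, 0.34]
contact_force: [-2.1, 0.2, -0.8]
width: 0.35
```

```bash
python3 -c "
from h import *
plan([.602,.119,.013],-8.4,40,.35,flip=True,mm=9)
leg('scene','pics/s16.png');leg('top','pics/t16.png')
"
```

```text
t 13.17 p [0.5911 0.1199 0.0105] q [-0.65  0.64  0.21  2.23  2.22  0.42 -1.29] F [-2.1  0.2 -0.8] ang 3.2 dist 11.2 n 2
[[0.35, -5.0, 1.0, 3.0, -1.6, 0.1, -0.2], [0.35, -5.0, 0.0, 3.0, -1.6, 0.1, -0.2]]
leg top [ 0.6565 -0.1517  0.2307] foot circ [ 0.6559 -0.1543] foot mid [ 0.6572 -0.1513  0.0279]
leg top [0.6269 0.1161 0.2303] foot circ [0.6255 0.1138] foot mid [0.6268 0.1172 0.0274]
leg top [ 0.6532 -0.1522  0.2296] foot circ [ 0.6566 -0.1522] foot mid [ 0.6562 -0.1506  0.0303]
leg top [0.6269 0.1132 0.2299] foot circ None foot mid [0.6251 0.1147 0.0355]
```

Roughly 12 mm remain. I'll use small steps and watch the force for contact with the back wall.

servo_tool --pt "0.35 -3 0 2.5 0 0 0" --pt "0.35 -3 0 2.5 0 0 0"

```text
clock: 13.43
ee_pos: [0.5991, 0.1183, 0.0106]
tcp_rot: [0.081, 0.935, -0.05, 0.34]
contact_force: [-2.2, 1.4, 1.6]
width: 0.351
```

servo_tool --pt "0.35 -2.5 0 2 0 0 0"

```text
clock: 13.52
ee_pos: [0.6023, 0.1176, 0.0106]
tcp_rot: [0.081, 0.936, -0.05, 0.34]
contact_force: [-2.3, 1.0, -0.2]
width: 0.351
```

servo_tool --pt "0.35 -1.5 0 1.3 0 0 0" --pt "0.35 0 0 0 0 0 0"

```text
clock: 13.68
ee_pos: [0.6048, 0.1171, 0.0105]
tcp_rot: [0.081, 0.936, -0.05, 0.34]
contact_force: [-2.8, 1.4, 0.2]
width: 0.352
```

servo_tool --pt "0.35 -1.5 0 1.3 0 0 0" --pt "0.35 0 0 0 0 0 0"

```text
clock: 13.85
ee_pos: [0.6053, 0.1172, 0.0097]
tcp_rot: [0.081, 0.936, -0.05, 0.339]
contact_force: [-5.1, -0.8, 4.6]
width: 0.347
```

```bash
python3 -c "
from h import *
leg('scene','pics/s17.png');leg('top','pics/t17.png');print(np.round(env.observe()['contact_force'],1))
"
```

```text
leg top [ 0.6565 -0.1513  0.2306] foot circ [ 0.6558 -0.1544] foot mid [ 0.6571 -0.1499  0.0278]
leg top [0.6403 0.1133 0.2304] foot circ [0.6391 0.111 ] foot mid [0.6403 0.1156 0.0277]
leg top [ 0.6534 -0.1523  0.229 ] foot circ [ 0.6558 -0.1524] foot mid [ 0.6562 -0.15    0.0297]
leg top [0.6377 0.111  0.2295] foot circ None foot mid [0.6365 0.1119 0.0402]
[-6.4  0.5  3.4]
```

The advance has stalled (0.5 mm moved for about 2 mm commanded) and the force is rising, so the foot is at the back wall. One more nudge to confirm.

servo_tool --pt "0.35 -2 0 1.7 0 0 0"

```text
clock: 14.03
ee_pos: [0.6063, 0.117, 0.0092]
tcp_rot: [0.08, 0.936, -0.049, 0.338]
contact_force: [-33.8, 3.8, 23.0]
width: 0.35
```

```bash
python3 -c "
from h import *
leg('scene','pics/s18.png');p=cv2.imread('pics/s18.png');cv2.imwrite('pics/s18z.png',cv2.resize(p[140:290,200:400],(800,600)))
"
```

```text
leg top [ 0.6565 -0.1514  0.2306] foot circ [ 0.6558 -0.1544] foot mid [ 0.6571 -0.1499  0.0287]
leg top [0.6408 0.1135 0.2302] foot circ [0.6392 0.1111] foot mid [0.6406 0.1152 0.0275]
```

View pics/s18z.png

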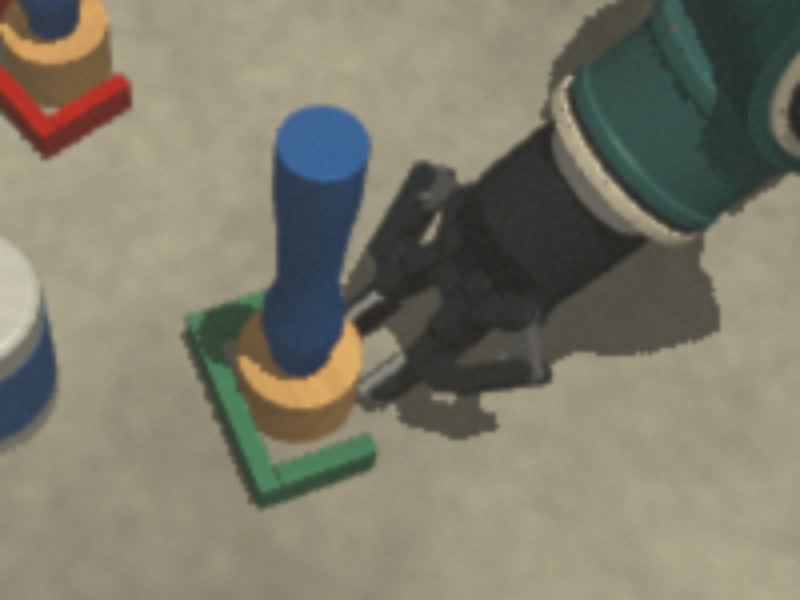

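The zoomed view shows the foot against the back wall, between the side walls and upright; the 34 N reaction confirms the contact. Retreating straight back.

servo_tool --pt "0.35 3 0 -2.5 0 0 0" --pt "0.35 6 0 -5 0 0 0" --pt "0.35 8 0 -8 0 0 0" --pt "0.35 10 0 -14 0 0 0" --pt "0.35 10 0 -18 0 0 0"

```text
clock: 14.5
ee_pos: [0.5474, 0.1274, 0.0223]
tcp_rot: [0.082, 0.936, -0.05, 0.339]
contact_force: [-0.2, 0.3, 0.1]
width: 0.349
```

servo_tool --pt "0.35 8 0 -18 0 0 0" --pt "0.35 8 0 -18 0 0 0" --pt "0.35 4 0 -18 0 0 0" --pt "0.35 0 0 0 0 0 0" --pt "0.35 0 0 0 0 0 0"

```text
clock: 14.92
ee_pos: [0.4903, 0.1387, 0.0525]
tcp_rot: [0.08, 0.936, -0.05, 0.338]
contact_force: [0.9, 0.2, -0.3]
width: 0.346
```

```bash
python3 -c "
from h import *
leg('scene','pics/s19.png');leg('top','pics/t19.png')
s=env.observe();print(s['ee_pos'],s['contact_force'],s['clock'])
for n in('scene','top'):
    p,d=vision.camera(n);W=cloud(n,p,d);M=masks(p)
    near=(abs(W[...,0]-.65)<.09)&(abs(W[...,1]-.115)<.09)
    P=W[M['green']&near&(W[...,2]>.018)];print(n,'stall',cv2.minAreaRect((P[:,:2]*1000).astype(np.float32)))
p=cv2.imread('pics/s19.png');cv2.imwrite('pics/s19z.png',cv2.resize(p[130:310,200:440],(800,600)))
"
```

```text
leg top [ 0.6562 -0.151   0.2305] foot circ [ 0.6558 -0.1543] foot mid [ 0.6572 -0.1503  0.0283]
leg top [0.64   0.1132 0.2307] foot circ [0.6392 0.1111] foot mid [0.6404 0.1151 0.0279]
leg top [ 0.6533 -0.1524  0.2287] foot circ [ 0.6573 -0.1535] foot mid [ 0.6564 -0.1505  0.0305]
leg top [0.6377 0.111  0.2301] foot circ None foot mid [0.6366 0.1121 0.0421]
[0.49087774 0.13830593 0.05212724] [ 0.6919761  -0.40774255 -0.15394304] 15.0167
scene stall ((653.9224853515625, 114.5328140258789), (107.2968978881836, 62.64309310913086), 82.76094818115234)
top stall ((650.738525390625, 112.44623565673828), (106.83651733398438, 60.34312057495117), 82.34661865234375)
```

View pics/s19.png

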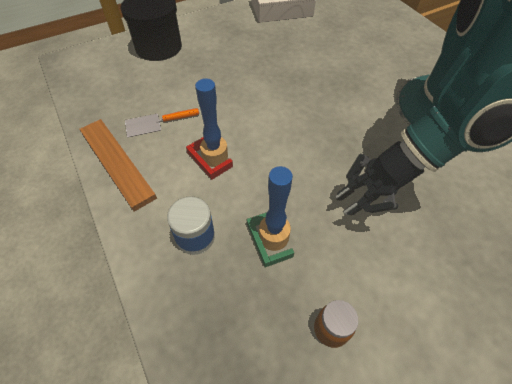

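View pics/t19.png

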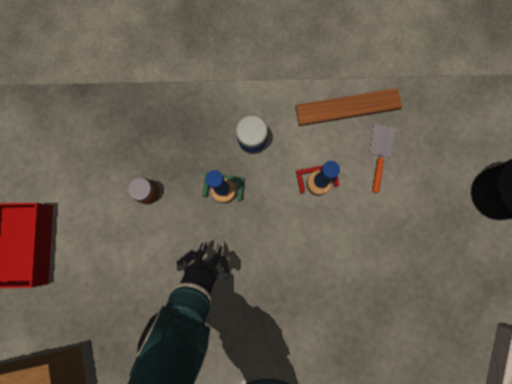

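The scene view shows the leg upright in the green stall (foot at (275,233)) with the gripper well clear. The jar, tin, scraper and spare are at their original pixels. The leg is about 1–2 mm from home.

```bash
python3 -c "
from workcell import order
print(order.hand_in())"
```

```text
the job is handed in; nothing more can be done
None
```

The blue leg is standing upright in the green stall with its foot against the back wall, and I handed the job in at about 15 s; no verdict was given.

I pushed the foot sideways onto the stall's axis with a two-finger fork, then re-approached from the robot's side and pushed it straight in. Three approach poses for the second push were dropped without touching the leg: two ran into joint limits, and one had too little clearance to the paint.

**Last checks**
- **Back wall:** the push stalled there with a 34 N reaction.
- **Position:** the leg measures about 1–2 mm from the stall's home position in x and about 1–3 mm in y. The two cameras disagree by about 2–3 mm.
- **Upright:** the top and foot positions agree within about 2 mm, so the leg is upright.
- **Other objects:** the spare measures the same as at the start. The jar, tin and scraper looked unmoved in the final pictures, but I did not re-measure them.
- **Robot:** the gripper is well clear and reads no contact force.

**What went wrong on the way**
- I typed one tilt with the wrong sign, but it was high above the bench and did no harm.
- The fingertips rubbed on the bench once during the second push, at about 33 N, and I raised them.

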